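# Find the stirrer drive with worn gears

### The job

One of the three stirrer drives has worn gears and so more free play. First ease all three swing arms by their posts to the anticlockwise end of their play (seen from above), then swing each one clockwise and feel how far it goes before the gears resist; never force an arm past the point of resistance, and leave all three at the clockwise end. Then push over the isolator lever of the drive with clearly the most play, leaving the other two levers in service and the things standing around undisturbed.

Things in the scene. Friction and masses are not known exactly. Their poses are not given: they have to be found in the camera images.
- head_a: One of three alike grey stirrer drives bolted to the bench: round foot 130 mm wide, housing 60 mm high. Origin: under its centre, on the vertical axis of hub and arm. The arm points roughly to the drive's -x (up to 0.65 rad clockwise of it when swung). On its +y side a box carries the isolator lever. Which of the three is worn changes and is not told: feel it.
- swing_a (a joint): Turning of this drive's toothed hub, rad, anticlockwise from above positive, 0 at the anticlockwise end of its free play. Within the play it turns easily (under 1.5 N at the post), then the gears inside resist firmly and only the springy arm gives. Sound drives have roughly 0.2 rad of play (17 mm at the post), the worn one clearly more, about twice or over; the exact ends differ each time.
- hub_a (a point): Centre of the toothed steel hub (80 mm across, upper face 71 mm above the bench) on the drive's axis; its axes turn with the hub. The springy arm lies along its -x when not bent.
- post_a (a point): Centre of the top of the black upright grip post at the end of this drive's springy steel arm: 16 mm across, 46 mm tall, top 130 mm above the bench, 85 mm from the axis; the steel under it tops out at 94 mm at the axis, 86 mm along the arm. Against the end of the play the arm bends by about 1 mm per 1.1 N and springs back; bent 9 mm (about 10 N) it is forced.
- lever_a (a joint): Isolator lever of this drive, rad: 0 leaning 0.5 rad to the drive's -x (in service), 1.0 leaning 0.5 rad to its +x (isolated). Light (about 1 N at the ball), stays where it is left, no spring. Its pivot lies along the drive's y, 72 mm above the bench, at 90 mm on the drive's +y side.
- lever_a_tip (a point): Centre of the lever's black ball, 26 mm across, 60 mm from the pivot: 125 mm above the bench and 29 mm to the drive's -x of the pivot in service, 29 mm to its +x when fully over, 132 mm high half way. The steel housing below is 70 (drive's x) x 50 mm, its top 75 to 85 mm above the bench.
- head_b: One of three alike grey stirrer drives bolted to the bench: round foot 130 mm wide, housing 60 mm high. Origin: under its centre, on the vertical axis of hub and arm. The arm points roughly to the drive's -x (up to 0.65 rad clockwise of it when swung). On its +y side a box carries the isolator lever. Which of the three is worn changes and is not told: feel it.
- swing_b (a joint): Turning of this drive's toothed hub, rad, anticlockwise from above positive, 0 at the anticlockwise end of its free play. Within the play it turns easily (under 1.5 N at the post), then the gears inside resist firmly and only the springy arm gives. Sound drives have roughly 0.2 rad of play (17 mm at the post), the worn one clearly more, about twice or over; the exact ends differ each time.
- hub_b (a point): Centre of the toothed steel hub (80 mm across, upper face 71 mm above the bench) on the drive's axis; its axes turn with the hub. The springy arm lies along its -x when not bent.
- post_b (a point): Centre of the top of the black upright grip post at the end of this drive's springy steel arm: 16 mm across, 46 mm tall, top 130 mm above the bench, 85 mm from the axis; the steel under it tops out at 94 mm at the axis, 86 mm along the arm. Against the end of the play the arm bends by about 1 mm per 1.1 N and springs back; bent 9 mm (about 10 N) it is forced.
- lever_b (a joint): Isolator lever of this drive, rad: 0 leaning 0.5 rad to the drive's -x (in service), 1.0 leaning 0.5 rad to its +x (isolated). Light (about 1 N at the ball), stays where it is left, no spring. Its pivot lies along the drive's y, 72 mm above the bench, at 90 mm on the drive's +y side.
- lever_b_tip (a point): Centre of the lever's black ball, 26 mm across, 60 mm from the pivot: 125 mm above the bench and 29 mm to the drive's -x of the pivot in service, 29 mm to its +x when fully over, 132 mm high half way. The steel housing below is 70 (drive's x) x 50 mm, its top 75 to 85 mm above the bench.
- head_c: One of three alike grey stirrer drives bolted to the bench: round foot 130 mm wide, housing 60 mm high. Origin: under its centre, on the vertical axis of hub and arm. The arm points roughly to the drive's -x (up to 0.65 rad clockwise of it when swung). On its +y side a box carries the isolator lever. Which of the three is worn changes and is not told: feel it.
- swing_c (a joint): Turning of this drive's toothed hub, rad, anticlockwise from above positive, 0 at the anticlockwise end of its free play. Within the play it turns easily (under 1.5 N at the post), then the gears inside resist firmly and only the springy arm gives. Sound drives have roughly 0.2 rad of play (17 mm at the post), the worn one clearly more, about twice or over; the exact ends differ each time.
- hub_c (a point): Centre of the toothed steel hub (80 mm across, upper face 71 mm above the bench) on the drive's axis; its axes turn with the hub. The springy arm lies along its -x when not bent.
- post_c (a point): Centre of the top of the black upright grip post at the end of this drive's springy steel arm: 16 mm across, 46 mm tall, top 130 mm above the bench, 85 mm from the axis; the steel under it tops out at 94 mm at the axis, 86 mm along the arm. Against the end of the play the arm bends by about 1 mm per 1.1 N and springs back; bent 9 mm (about 10 N) it is forced.
- lever_c (a joint): Isolator lever of this drive, rad: 0 leaning 0.5 rad to the drive's -x (in service), 1.0 leaning 0.5 rad to its +x (isolated). Light (about 1 N at the ball), stays where it is left, no spring. Its pivot lies along the drive's y, 72 mm above the bench, at 90 mm on the drive's +y side.
- lever_c_tip (a point): Centre of the lever's black ball, 26 mm across, 60 mm from the pivot: 125 mm above the bench and 29 mm to the drive's -x of the pivot in service, 29 mm to its +x when fully over, 132 mm high half way. The steel housing below is 70 (drive's x) x 50 mm, its top 75 to 85 mm above the bench.
- press_1: White plastic mooncake press standing upright, 54 mm wide, 132 mm tall, origin under its centre. Bystander.
- press_2: A second press like the first. Bystander.
- bowl: Aluminium bowl, 100 mm wide, 50 mm high, origin under its centre. Bystander.
- scraper: Steel bench scraper lying flat, 95 x 110 mm, up to 18 mm high. Bystander.
Mind the look-alikes: they are no part of the job. What is shaped like the head_a but blue is not meant. What is shaped like the head_c but green is not meant.

How it is judged:
By the outcome, as a careful person would: the job done as asked, in the order asked, and still so for the second after the job is handed in, with the robot touching nothing.
It also fails if it takes over 72 s, if anything falls off the work surface, if the arm or the gripper's body presses on something with over 40 N, if the wrist force passes 120 N, or if a joint passes its speed limit or range.

### The arm

A 7-joint arm with a two-finger parallel gripper is mounted at the origin on the work surface. World frame = base frame: x ahead of the robot, y to its left, z up, the work surface at z = 0. Lengths are in m, angles in degrees, forces in N, time in s.
With the tool pointing down it reaches from about 0.4 to 0.925 m from the base axis. Payload 5.6 kg.
Tool frame: the origin (TCP) lies at the very end of the fingers, on their centre line; the grasp point (between the pads) lies behind it (env.tcp_to_grasp is the z of the grasp point in the tool frame, in m); z points along the fingers, x is the direction in which the jaws open and shut, and the axes are right-handed (so a half turn about z gives the same grasp; the last joint's range is limited). The gripper opens to 85 mm and grips with 20 to 120 N. Pads are 22 mm wide; open, the fingers measure 114 mm over their backs; the gripper's body (76 mm by 85 mm) begins 54 mm behind the grasp point. The pads swing forward as they close: fully open they stand 13 mm farther back than shut.
Start: joints at [71.906, 26.786, -0.665, 91.828, 0.344, 61.387, -3.226], TCP at [0.175, -0.626, 0.231] pointing down, gripper open.
Joint ranges: [-144.91, 144.91], [-17.63, 115.5], [-89.93, 88.59], [15.96, 139.68], [-74.01, 254.01], [8.47, 105.57], [-167.45, 167.45]. Speed limits (degrees/s): [147.25, 147.25, 180, 180, 180, 180, 180].

### API

Orientations are given as [roll, pitch, yaw] about the fixed x, y, z axes, in that order (R = Rz(yaw) Ry(pitch) Rx(roll)).
In Python, from station import sensors, read_camera, job, env gives the robot as it stands.
- The arm moves only by the tool send_rows, never from a script. Its argument "targets" is a list of rows, each an object with "linear": the shift along the tool's x, y, z in mm, a list of three; "turn": the turn, a rotation vector about the tool's x, y, z in rad, a list of three; "claw": the finger opening in mm, from 0 to 85.4. A call has 1 to 12 rows; each row is the pose to reach, as a shift and turn from the pose measured when the call began, along the tool's axes at that moment; what a row does not reach only later rows make up. A row lasts 1/8 s, in which the tool goes at most 62.5 mm and 10.7 degrees, less where a joint would pass 70% of its speed; a pose out of reach is approached as far as the arm can. A call with a gripper value outside its range is refused whole. The fingers move at their own pace and stop on an object; "grip_force" is the grip in N (left out, the last holds). Time passes only in rows, so rows that repeat a pose let the fingers close. It gives the time, the measured TCP pose, the force and the opening at its end, in the units of the state.
- sensors.sense(): the state, without advancing time (a new reading comes with each control period).
- read_camera(name): name is "side" or "top"; returns a dict with "color" (384x512x3 uint8, red, green, blue), "z_map" (384x512 float32, m along the optical axis (not along the pixel's ray), 0 where there is no reading), "fx", "fy", "cx", "cy" (pixels), "xyz" and "attitude" of the camera in the world. Camera axes: x right, y up, looking along -z (the intrinsics and any distortion apply to the point x, -y, -z); pixel columns grow to the right and rows downward; lengths in m; the calibration is good to about 2 mm. A picture is of the moment at which its call begins.
- job.finish_job(): hands the job in, once; it reports no verdict.
The state is a dict: "clock": time; "qpos": joint angles; "dq": joint speeds; "joint_efforts": joint torques, N m; "position": TCP position; "eef_rot": TCP orientation; "contact_force": force on the tool from outside, world axes, zero at the start; "wrist_torque": the same for the moment, N m; "finger_gap": finger opening in m.
Only numpy, scipy, OpenCV 4.12 (cv2) and the standard library are available. Lean on these libraries where they do the work, as an engineer would, in place of code of your own. Each camera call takes 0.05 s, during which the arm holds its last target. There are 200 camera calls.

## Working session

There is one attempt and no reset: what is moved stays moved. The work goes in short steps, Python scripts to look and compute and a tool call to move; the robot and the scene stay as the last step left them, time stands still between calls to the robot, and variables do not carry over. Pictures are saved under pics/ and viewed, on a budget of 10 in all, crops included, one or two more only if the job needs it, and the job is handed in when it is done.

Besides the shell and the picture viewer there is one more tool, called after ">>>" as a command line: name --argument value ..., lists and objects as JSON in quotes. send_rows: Moves the arm, as the interface text tells. Its arguments: {"type":"object","properties":{"targets":{"type":"array"},"grip_force":{"type":"number"}},"required":["targets"]}

```bash
mkdir -p pics; ls
python3 - <<'E'
from station import sensors, read_camera, job, env
import cv2, numpy as np
print(sensors.sense()); print([a for a in dir(env) if a[0]!='_'], env.tcp_to_grasp)
for n in ("top","side"):
    c=read_camera(n); cv2.imwrite(f"pics/{n}0.png",c["color"][:,:,::-1]); np.savez(f"{n}0.npz",**c)
    print(n,{k:c[k] for k in c if k not in("color","z_map")})
E
```

```text
pics
{'clock': 0.0, 'qpos': array([71.90599917, 26.83821661, -0.66343849, 91.88184448,  0.34479976,
       61.38704241, -3.22489003]), 'dq': array([-0.06132416,  0.0249201 , -0.06697643,  0.0448683 , -0.08750444,
       -0.03231147,  0.05365926]), 'joint_efforts': array([ 1.72640098e-04, -5.32384443e+01,  2.15057982e-02, -2.51304156e+01,
        1.13439708e-02,  7.80202128e-03, -1.33458249e-05]), 'position': array([ 0.17488964, -0.62543761,  0.23030656]), 'eef_rot': array([ 1.79991223e+02,  1.04799445e-01, -7.43732404e+01]), 'contact_force': array([0.75614428, 0.71247839, 0.43055463]), 'wrist_torque': array([-0.00266259,  0.02089181,  0.01410788]), 'finger_gap': 0.08504586681964131}
['PlanningError', 'tcp_to_grasp'] -0.0187
top {'fx': 433.1710167686256, 'fy': 433.1710167686256, 'cx': 247.05706226872064, 'cy': 186.84023272531275, 'xyz': array([0.4052719 , 0.02430323, 1.64709582]), 'attitude': array([  3.90513909,   1.00997448, -91.00354514])}
side {'fx': 377.42174980680534, 'fy': 377.42174980680534, 'cx': 258.4577761909231, 'cy': 193.34800662302027, 'xyz': array([0.15505443, 0.6446583 , 0.95339041]), 'attitude': array([  40.88736322,    0.98759247, -150.81618969])}
```

View pics/top0.png

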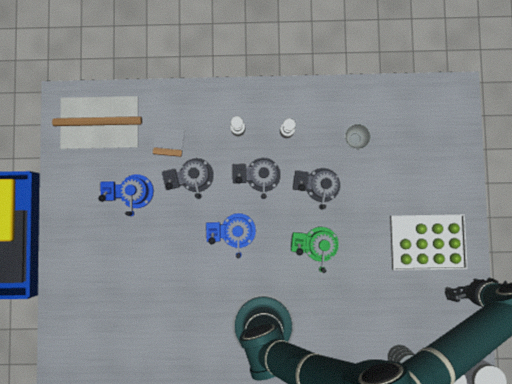

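View pics/side0.png

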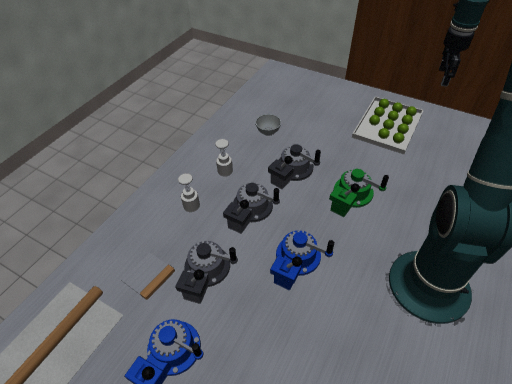

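Candidates in the top view: grey (193,175), (263,175) and (322,184); blue (132,190) and (237,231); green (321,243). The three grey ones fit the description. I'll check them in an enlarged crop and measure them.

```bash
cat > h.py <<'E'
import numpy as np, cv2
from scipy.spatial.transform import Rotation as R
def rot(c): return R.from_euler('xyz',c["attitude"],degrees=True).as_matrix()
def ray(c,u,v,z):
    d=rot(c)@np.array([(u-c["cx"])/c["fx"],-(v-c["cy"])/c["fy"],-1.]); 
    return c["xyz"]+d*(z-c["xyz"][2])/d[2]
def cloud(c):
    v,u=np.mgrid[0:384,0:512]; Z=c["z_map"]
    P=np.stack([(u-c["cx"])/c["fx"]*Z,-(v-c["cy"])/c["fy"]*Z,-Z],-1)
    return P@rot(c).T+c["xyz"]
def proj(c,p):
    q=rot(c).T@(np.asarray(p)-c["xyz"]); return c["cx"]+c["fx"]*q[0]/-q[2], c["cy"]-c["fy"]*q[1]/-q[2]
E
python3 - <<'E'
from h import *
c=dict(np.load("top0.npz")); P=cloud(c); rgb=c["color"].astype(int)
cv2.imwrite("pics/crop1.png",cv2.resize(c["color"][150:216,155:350,::-1],None,fx=4.1,fy=4.1,interpolation=cv2.INTER_CUBIC))
print("table z",np.median(P[300:330,60:200,2]))
sub=(slice(145,220),slice(155,350))
z=P[...,2]; 
for lo,hi in((.115,.15),(.045,.08),(.08,.1)):
    m=np.zeros((384,512),np.uint8); m[sub]=((z>lo)&(z<hi))[sub]
    n,l,s,ce=cv2.connectedComponentsWithStats(m)
    for i in range(1,n):
        if s[i,4]>3: 
            q=P[l==i]; print(lo,ce[i].round(1),s[i,4],q.mean(0).round(3),"zmax",q[:,2].max().round(3),(q[:,:2].min(0)).round(3),q[:,:2].max(0).round(3))
E
```

```text
table z 0.001248726778850684
0.115 [238.9 179.1] 41 [0.537 0.077 0.135] zmax 0.144 [0.526 0.066] [0.548 0.088]
0.115 [169.1 185.1] 43 [0.52  0.323 0.134] zmax 0.143 [0.51  0.313] [0.532 0.335]
0.115 [301.9 186.9] 41 [ 0.505 -0.142  0.135] zmax 0.142 [ 0.494 -0.154] [ 0.516 -0.132]
0.115 [197.1 194.6] 17 [0.485 0.225 0.13 ] zmax 0.136 [0.48  0.218] [0.491 0.233]
0.115 [263.9 195. ] 20 [ 0.48  -0.009  0.129] zmax 0.137 [ 0.473 -0.017] [ 0.487 -0.003]
0.115 [323.9 205.6] 17 [ 0.439 -0.218  0.13 ] zmax 0.136 [ 0.434 -0.225] [ 0.444 -0.211]
0.045 [188.4 174.4] 675 [0.563 0.265 0.066] zmax 0.08 [0.515 0.193] [0.617 0.362]
0.045 [257.  172.6] 665 [0.565 0.013 0.066] zmax 0.08 [ 0.515 -0.061] [0.613 0.101]
0.045 [317.6 182.1] 681 [ 0.526 -0.208  0.067] zmax 0.08 [ 0.472 -0.284] [ 0.572 -0.117]
0.045 [167.2 188.8] 5 [0.512 0.343 0.068] zmax 0.073 [0.511 0.339] [0.515 0.347]
0.045 [238.  218.2] 35 [0.4   0.085 0.06 ] zmax 0.066 [0.396 0.06 ] [0.404 0.111]
0.08 [194.6 177. ] 133 [0.551 0.239 0.092] zmax 0.1 [0.475 0.217] [0.588 0.263]
0.08 [263.8 175. ] 120 [ 0.554 -0.011  0.093] zmax 0.1 [ 0.492 -0.03 ] [0.583 0.006]
0.08 [238.8 172.4] 52 [0.565 0.079 0.087] zmax 0.1 [0.552 0.06 ] [0.574 0.097]
0.08 [169.6 178.4] 56 [0.548 0.331 0.086] zmax 0.099 [0.532 0.308] [0.561 0.352]
0.08 [301.7 179.7] 55 [ 0.534 -0.148  0.086] zmax 0.099 [ 0.516 -0.168] [ 0.549 -0.13 ]
0.08 [325.4 187.4] 131 [ 0.505 -0.231  0.092] zmax 0.099 [ 0.431 -0.255] [ 0.543 -0.208]
0.08 [264.3 197.3] 6 [ 0.473 -0.012  0.084] zmax 0.086 [ 0.471 -0.018] [ 0.478 -0.003]
```

View pics/crop1.png

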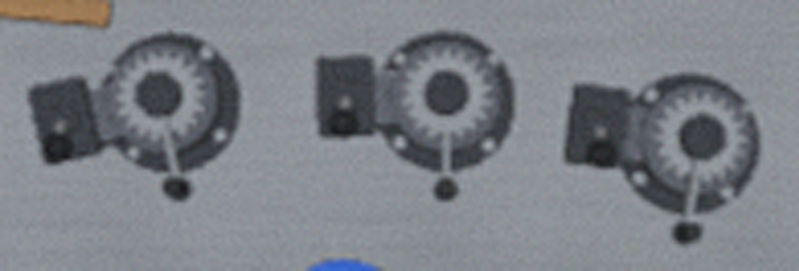

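The crop shows the three grey drives. In crop pixels the hubs are near (159,93), (446,93) and (702,137), the posts near (177,188), (446,188) and (687,232), and the lever balls near (57,147), (342,122) and (600,153). All levers are in service.

```bash
cat > m.py <<'E'
from h import *
def blob(c,u,v,r,th=45):
    g=c["color"].max(2).astype(float); y,x=np.mgrid[0:384,0:512]
    w=np.clip(th-g,0,None)*(np.hypot(x-u,y-v)<=r); return (w*x).sum()/w.sum(),(w*y).sum()/w.sum()
E
python3 - <<'E'
from m import *
c=dict(np.load("top0.npz")); P=cloud(c)
g=c["color"].max(2)
print(g[172,185:203],g[195,255:272])
H=[(193.8,172.7),(263.8,172.7),(326.2,183.4)];Po=[(198,195.5),(263.8,195.8),(322.6,206.4)];B=[(169,185.5),(238.5,180),(301.5,187)]
for h,p,b,zc in zip(H,Po,B,[(197.1,194.6),(263.9,195),(323.9,205.6)]):
    hc=ray(c,*blob(c,*h,6.5,60),.092); pc=ray(c,*blob(c,*p,4.5,60),.125)
    pd=ray(c,*zc,.13); bc=ray(c,*blob(c,*b,4.5,60),.125)
    d=bc-hc; yaw=np.arctan2(d[1],d[0])-np.arctan2(90,-29)
    ex=np.array([np.cos(yaw),np.sin(yaw)]); arm=pc-hc; ang=np.arctan2(arm[1],arm[0])
    a=(ang-yaw-np.pi+np.pi)%(2*np.pi)-np.pi
    print("hub",hc.round(4),"post",pc.round(4),pd.round(4),"r",np.hypot(*arm[:2]).round(4),"ball",bc.round(4),"rb(94.6)",np.hypot(*d[:2]).round(4),"yaw",yaw.round(3),"swing",a.round(3))
    # foot circle: low-height pts
    z=P[...,2]; m=(np.hypot(P[...,0]-hc[0],P[...,1]-hc[1])<.075)&(z>.008)&(z<.03)&(P[...,0]>hc[0]-.07)
    q=P[m][:,:2]; print(len(q)," extents ctr",((q.max(0)+q.min(0))/2).round(4),np.ptp(q,0).round(3))
E
```

```text
[148 151 136  90  66  71  72  73  70  77  68  69  72  62 112 157 158 154] [153 150 148 157 149 137  82  58  60  57  69 108 159 152 157 147 150]
hub [0.5582 0.2318 0.092 ] post [0.4823 0.222  0.125 ] [0.4853 0.2252 0.13  ] r 0.0766 ball [0.5191 0.3263 0.125 ] rb(94.6) 0.1023 yaw 0.08 swing 0.048
239  extents ctr [0.5625 0.2347] [0.138 0.126]
hub [ 0.5463 -0.0118  0.092 ] post [ 0.475  -0.0063  0.125 ] [ 0.4795 -0.0093  0.13  ] r 0.0715 ball [0.5355 0.0798 0.125 ] rb(94.6) 0.0922 yaw -0.194 swing 0.117
215  extents ctr [ 0.5499 -0.015 ] [0.137 0.14 ]
hub [ 0.5142 -0.2178  0.092 ] post [ 0.4361 -0.2094  0.125 ] [ 0.4387 -0.2178  0.13  ] r 0.0785 ball [ 0.5059 -0.1408  0.125 ] rb(94.6) 0.0774 yaw -0.205 swing 0.097
189  extents ctr [ 0.5159 -0.2328] [0.136 0.117]
```

Run:
```python
from m import *
c=dict(np.load("top0.npz")); P=cloud(c); g=c["color"].max(2); z=P[...,2]
H=[(193.8,172.7),(263.8,172.7),(326.2,183.4)];Po=[(198,195.5),(263.8,195.8),(322.6,206.4)]
ZB=[(169.1,185.1),(238.9,179.1),(301.9,186.9)]
for h,p,b in zip(H,Po,ZB):
    u,v=map(int,h); print(g[v,u-9:u+10],g[v-9:v+9,u])
    hc=ray(c,*blob(c,*h,7,100),.092); pc=ray(c,*blob(c,*p,5,110),.125); bc=ray(c,*b,.13)
    # depth: boss top (z>.088 near hub, not arm), and foot fit
    m=(np.hypot(P[...,0]-hc[0],P[...,1]-hc[1])<.03)&(z>.083)&(z<.105)&(P[...,0]>hc[0]-.022); bz=P[m].mean(0)
    d=bc-hc; yaw=np.arctan2(d[1],d[0])-np.arctan2(90,-29)
    arm=pc-hc; a=(np.arctan2(arm[1],arm[0])-yaw)%(2*np.pi)-np.pi
    print("hub",hc.round(4),bz.round(4),"post",pc.round(4),"r",np.hypot(*arm[:2]).round(4),"ball",bc.round(4),"rb",np.hypot(*d[:2]).round(4),"yaw",yaw.round(3),"swing",a.round(3))
```

```text
[129 148 151 136  90  66  71  72  73  70  77  68  69  72  62 112 157 158
 154] [114 144 155 155 119  73  66  72  72  70  69  71  77  68  66  99 144 156]
hub [0.5667 0.243  0.092 ] [0.5682 0.2425 0.0941] post [0.4828 0.2234 0.125 ] r 0.0863 ball [0.5206 0.3238 0.13  ] rb 0.0931 yaw 0.207 swing 0.022
[133 152 154 140 114  69  64  69  66  68  71  70  67  68  72 122 158 158
 156] [148 152 155 152 100  65  73  75  68  68  71  73  72  71  60 128 158 153]
hub [ 0.5626 -0.0099  0.092 ] [ 0.5637 -0.0118  0.0942] post [ 0.477  -0.0069  0.125 ] r 0.0857 ball [0.5371 0.0774 0.13  ] rb 0.091 yaw -0.028 swing -0.007
[152 152 157 111  57  66  71  73  74  69  72  71  66  69  88 135 160 150
 148] [141 158 151 124  79  62  65  65  74  69  73  68  72  66  76 133 151 155]
hub [ 0.5199 -0.2323  0.092 ] [ 0.5215 -0.2349  0.0948] post [ 0.4364 -0.2115  0.125 ] r 0.086 ball [ 0.5055 -0.1429  0.13  ] rb 0.0905 yaw -0.152 swing -0.092
```

```bash
cat >> m.py <<'E'
HUB=np.array([[.567,.243],[.563,-.011],[.521,-.233]]); YAW=[.205,-.03,-.15]
def d(pts):
    "rows in tool frame for world targets (x,y,z,yawdeg or None)"
    from station import sensors
    s=sensors.sense(); p=np.array(s["position"]); M=R.from_euler('xyz',s["eef_rot"],degrees=True)
    print("t %.2f pos %s rot %s F %s gap %.4f"%(s["clock"],p.round(4),np.round(s["eef_rot"],1),np.round(s["contact_force"],2),s["finger_gap"]))
    for x,y,z,w in pts:
        T=R.from_euler('xyz',[180,0,w],degrees=True)
        print(((M.inv().apply(np.array([x,y,z])-p))*1000).round(1),(M.inv()*T).as_rotvec().round(3))
E
python3 -c "
from m import *
d([(.4365,-.2125,.23,-103.6),(.4365,-.2125,.1,-103.6)])"
```

```text
t 0.10 pos [ 0.1749 -0.6255  0.2304] rot [ 1.80e+02  1.00e-01 -7.44e+01] F [-0.52  0.29 -0.24] gap 0.0856
[-327.3 -363.1    0.9] [0.001 0.002 0.51 ]
[-327.1 -363.2  130.9] [0.001 0.002 0.51 ]
```

>>> send_rows --targets '[{"linear": [-33,-36,0],"turn": [0,0,0.05],"claw": 30},{"linear": [-65,-73,0],"turn": [0,0,0.1],"claw": 30},{"linear": [-98,-109,0],"turn": [0,0,0.15],"claw": 30},{"linear": [-131,-145,0],"turn": [0,0,0.2],"claw": 30},{"linear": [-164,-182,0],"turn": [0,0,0.25],"claw": 30},{"linear": [-196,-218,0],"turn": [0,0,0.3],"claw": 30},{"linear": [-229,-254,0],"turn": [0,0,0.35],"claw": 30},{"linear": [-262,-290,0],"turn": [0,0,0.4],"claw": 30},{"linear": [-295,-327,0],"turn": [0,0,0.45],"claw": 30},{"linear": [-327,-363,0],"turn": [0,0,0.51],"claw": 30},{"linear": [-327,-363,1],"turn": [0,0,0.51],"claw": 30},{"linear": [-327,-363,1],"turn": [0,0,0.51],"claw": 30}]' --grip_force 20

```text
clock: 1.6
position: [0.4359, -0.2132, 0.2295]
eef_rot: [179.9, 0.1, -103.6]
contact_force: [-0.7, -0.5, -0.0]
finger_gap: 0.0297
```

Run:
```python
from m import *
from station import read_camera
d([(.4365,-.2125,.16,-103.6),(.4365,-.2125,.1,-103.6)])
c=read_camera("side"); 
u,v=map(int,proj(c,[.44,-.21,.13])); print(u,v)
im=cv2.resize(c["color"][v-60:v+60,u-80:u+80,::-1],None,fx=5,fy=5,interpolation=cv2.INTER_CUBIC); cv2.imwrite("pics/s1.png",im)
```

```text
t 1.60 pos [ 0.4359 -0.2132  0.2295] rot [ 1.799e+02  1.000e-01 -1.036e+02] F [-0.67 -0.46 -0.  ] gap 0.0297
[-0.7 -0.6 69.5] [0.002 0.001 0.   ]
[ -0.7  -0.7 129.5] [0.002 0.001 0.   ]
315 151
```

View pics/s1.png

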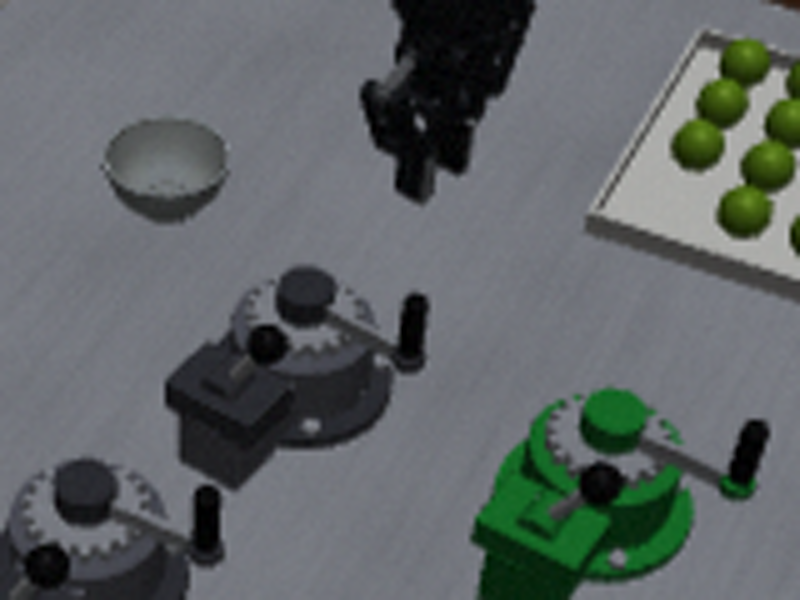

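The picture shows the open gripper above the right-hand drive, with its post at (413,330) in the crop. Next I descend around the post.

>>> send_rows --targets '[{"linear": [0,0,35],"turn": [0,0,0],"claw": 30},{"linear": [0,0,70],"turn": [0,0,0],"claw": 30},{"linear": [0,0,90],"turn": [0,0,0],"claw": 30},{"linear": [0,0,110],"turn": [0,0,0],"claw": 30},{"linear": [-0.7,-0.7,129],"turn": [0,0,0],"claw": 30},{"linear": [-0.7,-0.7,129],"turn": [0,0,0],"claw": 30}]'

```text
clock: 2.4
position: [0.4347, -0.2139, 0.0995]
eef_rot: [179.7, 0.1, -103.8]
contact_force: [-0.9, -0.8, 0.3]
finger_gap: 0.03
```

```bash
cat >> m.py <<'E'
def arc(i,pxy,ang,steps,z=.1):
    "targets on the arc about hub i from point pxy, rotating ang (+acw) in steps; reports F tangential (cw-push reaction)"
    from station import sensors
    p=np.array(pxy)-HUB[i]; r=np.hypot(*p); a0=np.arctan2(p[1],p[0]); yw=sensors.sense()["eef_rot"][2]
    return [(*(HUB[i]+.085*np.array([np.cos(a0+t),np.sin(a0+t)])),z,np.round(yw,1)+0) for t in np.linspace(0,ang,steps+1)[1:]]
def st(i):
    from station import sensors
    s=sensors.sense(); p=s["position"][:2]-HUB[i]; a=np.arctan2(p[1],p[0]); t=np.array([-np.sin(a),np.cos(a)])
    print("head",i+1,"tool angle rel",((a-YAW[i])%(2*np.pi)-np.pi).round(4),"r",np.hypot(*p).round(4),"F acw-tangent %.2f"%(s["contact_force"][:2]@t), "Fr %.2f"%(s["contact_force"][:2]@p/np.hypot(*p)),"Fz %.2f"%s["contact_force"][2])
E
python3 - <<'E'
from m import *
st(2); d(arc(2,(.4365,-.2125),.42,12))
E
```

```text
head 3 tool angle rel -0.0679 r 0.0884 F acw-tangent 0.95 Fr 0.74 Fz 0.30
t 2.40 pos [ 0.4347 -0.2139  0.0995] rot [ 1.797e+02  1.000e-01 -1.038e+02] F [-0.92 -0.77  0.3 ] gap 0.0300
[ 1.2 -3.5 -0.6] [0.005 0.001 0.   ]
[ 4.2 -3.6 -0.6] [0.005 0.001 0.   ]
[ 7.1 -3.9 -0.6] [0.005 0.001 0.   ]
[10.1 -4.3 -0.6] [0.005 0.001 0.   ]
[13.  -4.7 -0.6] [0.005 0.001 0.   ]
[15.9 -5.3 -0.6] [0.005 0.001 0.   ]
[18.8 -6.  -0.6] [0.005 0.001 0.   ]
[21.7 -6.8 -0.6] [0.005 0.001 0.   ]
[24.5 -7.7 -0.6] [0.005 0.001 0.   ]
[27.3 -8.6 -0.6] [0.005 0.001 0.   ]
[30.1 -9.7 -0.6] [0.005 0.001 0.   ]
[ 32.9 -10.9  -0.6] [0.005 0.001 0.   ]
```

>>> send_rows --targets '[{"linear": [2,-2,0],"turn": [0,0,0],"claw": 30},{"linear": [4,-3,0],"turn": [0,0,0],"claw": 30},{"linear": [6,-3.5,0],"turn": [0,0,0],"claw": 30},{"linear": [8,-3.8,0],"turn": [0,0,0],"claw": 30},{"linear": [10,-4,0],"turn": [0,0,0],"claw": 30},{"linear": [10,-4,0],"turn": [0,0,0],"claw": 30}]'

```text
clock: 3.15
position: [0.4361, -0.2247, 0.0994]
eef_rot: [179.7, 0.1, -103.8]
contact_force: [0.2, 0.2, -0.0]
finger_gap: 0.03
```

Run:
```python
from m import *
st(2)
```

```text
head 3 tool angle rel 0.0527 r 0.0853 F acw-tangent -0.26 Fr -0.13 Fz -0.05
```

>>> send_rows --targets '[{"linear": [1,0,0],"turn": [0,0,0],"claw": 30},{"linear": [2,-0.2,0],"turn": [0,0,0],"claw": 30},{"linear": [3,-0.4,0],"turn": [0,0,0],"claw": 30},{"linear": [4,-0.6,0],"turn": [0,0,0],"claw": 30},{"linear": [4,-0.6,0],"turn": [0,0,0],"claw": 30}]'

```text
clock: 3.78
position: [0.4356, -0.2288, 0.0994]
eef_rot: [179.7, 0.1, -103.8]
contact_force: [-0.2, 0.3, -0.3]
finger_gap: 0.0298
```

>>> send_rows --targets '[{"linear": [1,-0.2,0],"turn": [0,0,0],"claw": 30},{"linear": [2,-0.5,0],"turn": [0,0,0],"claw": 30},{"linear": [3,-0.8,0],"turn": [0,0,0],"claw": 30},{"linear": [4,-1,0],"turn": [0,0,0],"claw": 30},{"linear": [4,-1,0],"turn": [0,0,0],"claw": 30}]'

```text
clock: 4.4
position: [0.4355, -0.2326, 0.0993]
eef_rot: [179.7, 0.1, -103.8]
contact_force: [-0.7, 1.9, 0.1]
finger_gap: 0.0301
```

Run:
```python
from m import *
from station import read_camera
st(2)
c=read_camera("side"); u,v=map(int,proj(c,[.46,-.2,.13])); print(u,v)
cv2.imwrite("pics/s2.png",cv2.resize(c["color"][v-45:v+45,u-60:u+60,::-1],None,fx=6,fy=6,interpolation=cv2.INTER_CUBIC))
```

```text
head 3 tool angle rel 0.1451 r 0.0855 F acw-tangent -1.86 Fr 0.73 Fz 0.09
308 151
```

View pics/s2.png

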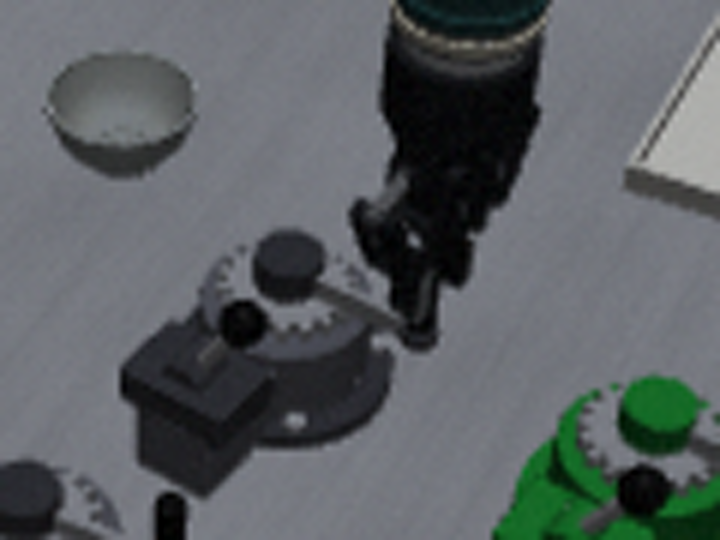

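The post is caged between the fingers at (415,330). Force is beginning to rise, so I'll go on in small steps.

>>> send_rows --targets '[{"linear": [1,-0.3,0],"turn": [0,0,0],"claw": 30},{"linear": [2,-0.6,0],"turn": [0,0,0],"claw": 30},{"linear": [2,-0.6,0],"turn": [0,0,0],"claw": 30},{"linear": [2,-0.6,0],"turn": [0,0,0],"claw": 30}]'

```text
clock: 4.95
position: [0.4355, -0.2344, 0.0992]
eef_rot: [179.7, 0.1, -103.8]
contact_force: [-1.3, 5.0, 1.2]
finger_gap: 0.0299
```

>>> send_rows --targets '[{"linear": [-3,0,0],"turn": [0,0,0],"claw": 30},{"linear": [-7,1,0],"turn": [0,0,0],"claw": 30},{"linear": [-9,1.5,-10],"turn": [0,0,0],"claw": 30},{"linear": [-9,1.5,-40],"turn": [0,0,0],"claw": 30},{"linear": [-9,1.5,-80],"turn": [0,0,0],"claw": 30},{"linear": [-9,1.5,-80],"turn": [0,0,0],"claw": 30}]'

```text
clock: 5.7
position: [0.4391, -0.2269, 0.183]
eef_rot: [-179.9, -0.0, -103.8]
contact_force: [0.6, 0.5, -0.3]
finger_gap: 0.0299
```

Run:
```python
from m import *
d([(.477,-.008,.18,-91.7),(.477,-.008,.1,-91.7)])
```

```text
t 5.70 pos [ 0.4391 -0.2269  0.183 ] rot [-179.9   -0.  -103.8] F [ 0.6   0.52 -0.25] gap 0.0299
[-221.6   15.5    2.9] [-0.002 -0.001 -0.211]
[-221.7   15.6   82.9] [-0.002 -0.001 -0.211]
```

>>> send_rows --targets '[{"linear": [-40,3,0],"turn": [0,0,-0.04],"claw": 30},{"linear": [-80,6,0],"turn": [0,0,-0.08],"claw": 30},{"linear": [-120,9,0],"turn": [0,0,-0.12],"claw": 30},{"linear": [-160,12,0],"turn": [0,0,-0.16],"claw": 30},{"linear": [-200,14,0],"turn": [0,0,-0.2],"claw": 30},{"linear": [-222,15.5,0],"turn": [0,0,-0.21],"claw": 30},{"linear": [-222,15.5,0],"turn": [0,0,-0.21],"claw": 30},{"linear": [-222,15.5,20],"turn": [0,0,-0.21],"claw": 30},{"linear": [-222,15.5,45],"turn": [0,0,-0.21],"claw": 30},{"linear": [-222,15.5,65],"turn": [0,0,-0.21],"claw": 30},{"linear": [-222,15.5,83],"turn": [0,0,-0.21],"claw": 30},{"linear": [-222,15.5,83],"turn": [0,0,-0.21],"claw": 30}]'

```text
clock: 7.2
position: [0.4759, -0.0092, 0.0987]
eef_rot: [179.9, -0.1, -91.9]
contact_force: [-0.3, -0.8, -0.1]
finger_gap: 0.0299
```

Run:
```python
from m import *
st(1);d(arc(1,(.477,-.008),.3,6))
```

```text
head 2 tool angle rel 0.0094 r 0.0871 F acw-tangent 0.78 Fr 0.25 Fz -0.07
t 7.20 pos [ 0.4759 -0.0092  0.0987] rot [ 1.799e+02 -1.000e-01 -9.190e+01] F [-0.27 -0.77 -0.07] gap 0.0299
[ 3.  -2.2 -1.3] [ 0.001 -0.002  0.   ]
[ 7.2 -2.5 -1.3] [ 0.001 -0.002  0.   ]
[11.5 -3.1 -1.3] [ 0.001 -0.002  0.   ]
[15.6 -3.8 -1.3] [ 0.001 -0.002  0.   ]
[19.8 -4.7 -1.3] [ 0.001 -0.002  0.   ]
[23.9 -5.9 -1.2] [ 0.001 -0.002  0.   ]
```

Contact is expected at about +6 mm, so I go to +9.

>>> send_rows --targets '[{"linear": [3,-2,0],"turn": [0,0,0],"claw": 30},{"linear": [6,-2.5,0],"turn": [0,0,0],"claw": 30},{"linear": [8,-2.7,0],"turn": [0,0,0],"claw": 30},{"linear": [9,-2.8,0],"turn": [0,0,0],"claw": 30},{"linear": [9,-2.8,0],"turn": [0,0,0],"claw": 30}]'

```text
clock: 7.82
position: [0.4786, -0.0183, 0.0989]
eef_rot: [179.9, -0.1, -91.9]
contact_force: [0.1, 0.4, 0.5]
finger_gap: 0.03
```

>>> send_rows --targets '[{"linear": [1,0,0],"turn": [0,0,0],"claw": 30},{"linear": [2,-0.3,0],"turn": [0,0,0],"claw": 30},{"linear": [3,-0.4,0],"turn": [0,0,0],"claw": 30},{"linear": [3,-0.4,0],"turn": [0,0,0],"claw": 30}]'

```text
clock: 8.32
position: [0.4787, -0.0213, 0.0989]
eef_rot: [179.9, -0.1, -91.9]
contact_force: [-1.2, 0.0, 0.2]
finger_gap: 0.0297
```

>>> send_rows --targets '[{"linear": [1,-0.2,0],"turn": [0,0,0],"claw": 30},{"linear": [2,-0.4,0],"turn": [0,0,0],"claw": 30},{"linear": [3,-0.7,0],"turn": [0,0,0],"claw": 30},{"linear": [4,-0.9,0],"turn": [0,0,0],"claw": 30},{"linear": [4,-0.9,0],"turn": [0,0,0],"claw": 30}]'

```text
clock: 8.95
position: [0.4792, -0.025, 0.0988]
eef_rot: [179.9, -0.1, -91.9]
contact_force: [-2.6, 2.9, 1.8]
finger_gap: 0.03
```

>>> send_rows --targets '[{"linear": [1,-0.2,0],"turn": [0,0,0],"claw": 30},{"linear": [2,-0.5,0],"turn": [0,0,0],"claw": 30},{"linear": [2,-0.5,0],"turn": [0,0,0],"claw": 30}]'

```text
clock: 9.32
position: [0.4794, -0.0265, 0.0987]
eef_rot: [179.9, -0.0, -91.9]
contact_force: [-2.3, 5.4, 1.5]
finger_gap: 0.0299
```

>>> send_rows --targets '[{"linear": [-3,0,0],"turn": [0,0,0],"claw": 30},{"linear": [-7,1,0],"turn": [0,0,0],"claw": 30},{"linear": [-9,1.5,-10],"turn": [0,0,0],"claw": 30},{"linear": [-9,1.5,-40],"turn": [0,0,0],"claw": 30},{"linear": [-9,1.5,-80],"turn": [0,0,0],"claw": 30},{"linear": [-9,1.5,-80],"turn": [0,0,0],"claw": 30}]'

```text
clock: 10.07
position: [0.481, -0.0179, 0.1823]
eef_rot: [-179.7, -0.1, -91.9]
contact_force: [0.2, -0.5, 0.4]
finger_gap: 0.0302
```

Run:
```python
from m import *
d([(.484,.2235,.18,-76.8),(.484,.2235,.1,-76.8)])
```

```text
t 10.07 pos [ 0.481  -0.0179  0.1823] rot [-1.797e+02 -1.000e-01 -9.190e+01] F [ 0.17 -0.48  0.35] gap 0.0302
[-241.4    5.     1.9] [-0.005 -0.002 -0.264]
[-241.5    5.4   81.9] [-0.005 -0.002 -0.264]
```

>>> send_rows --targets '[{"linear": [-40,1,0],"turn": [0,0,-0.05],"claw": 30},{"linear": [-80,2,0],"turn": [0,0,-0.1],"claw": 30},{"linear": [-120,3,0],"turn": [0,0,-0.15],"claw": 30},{"linear": [-165,4,0],"turn": [0,0,-0.2],"claw": 30},{"linear": [-210,5,0],"turn": [0,0,-0.24],"claw": 30},{"linear": [-241,5,0],"turn": [0,0,-0.264],"claw": 30},{"linear": [-241,5,0],"turn": [0,0,-0.264],"claw": 30},{"linear": [-241,5,20],"turn": [0,0,-0.264],"claw": 30},{"linear": [-241,5,45],"turn": [0,0,-0.264],"claw": 30},{"linear": [-241,5,65],"turn": [0,0,-0.264],"claw": 30},{"linear": [-241,5.4,82],"turn": [0,0,-0.264],"claw": 30},{"linear": [-241,5.4,82],"turn": [0,0,-0.264],"claw": 30}]'

```text
clock: 11.58
position: [0.4833, 0.2217, 0.0986]
eef_rot: [-179.9, -0.2, -76.8]
contact_force: [0.4, 0.0, 0.2]
finger_gap: 0.0303
```

Run:
```python
from m import *
st(0);d(arc(0,(.484,.2235),.3,6))
```

```text
head 1 tool angle rel 0.0437 r 0.0864 F acw-tangent 0.07 Fr -0.43 Fz 0.19
t 11.57 pos [0.4833 0.2217 0.0986] rot [-179.9   -0.2  -76.8] F [0.43 0.04 0.19] gap 0.0303
[ 2.7 -1.5 -1.4] [-0.002 -0.004 -0.   ]
[ 6.9 -1.8 -1.4] [-0.002 -0.004 -0.   ]
[11.2 -2.3 -1.4] [-0.002 -0.004 -0.   ]
[15.3 -3.1 -1.3] [-0.002 -0.004 -0.   ]
[19.5 -4.  -1.3] [-0.002 -0.004 -0.   ]
[23.6 -5.2 -1.3] [-0.002 -0.004 -0.   ]
```

>>> send_rows --targets '[{"linear": [3,-1.5,0],"turn": [0,0,0],"claw": 30},{"linear": [6,-1.8,0],"turn": [0,0,0],"claw": 30},{"linear": [8,-2,0],"turn": [0,0,0],"claw": 30},{"linear": [9,-2.1,0],"turn": [0,0,0],"claw": 30},{"linear": [9,-2.1,0],"turn": [0,0,0],"claw": 30}]'

```text
clock: 12.2
position: [0.4876, 0.2135, 0.0989]
eef_rot: [-179.9, -0.2, -76.8]
contact_force: [0.3, 0.6, 0.8]
finger_gap: 0.0304
```

>>> send_rows --targets '[{"linear": [1,0,0],"turn": [0,0,0],"claw": 30},{"linear": [2,-0.3,0],"turn": [0,0,0],"claw": 30},{"linear": [3,-0.4,0],"turn": [0,0,0],"claw": 30},{"linear": [3,-0.4,0],"turn": [0,0,0],"claw": 30}]'

```text
clock: 12.7
position: [0.4883, 0.211, 0.0989]
eef_rot: [-179.9, -0.2, -76.8]
contact_force: [-2.2, 2.5, 1.1]
finger_gap: 0.0298
```

>>> send_rows --targets '[{"linear": [1,-0.2,0],"turn": [0,0,0],"claw": 30},{"linear": [2,-0.4,0],"turn": [0,0,0],"claw": 30},{"linear": [2,-0.4,0],"turn": [0,0,0],"claw": 30},{"linear": [2,-0.4,0],"turn": [0,0,0],"claw": 30}]'

```text
clock: 13.2
position: [0.489, 0.2094, 0.0989]
eef_rot: [-179.9, -0.2, -76.8]
contact_force: [-2.9, 3.7, 1.5]
finger_gap: 0.0299
```

Run:
```python
from m import *
st(0)
```

```text
head 1 tool angle rel 0.2014 r 0.0849 F acw-tangent -4.57 Fr 1.17 Fz 1.50
```

```bash
cat >> m.py <<'E'
def cw(i,step,n,z=.099):
    "from present tool angle, go clockwise by step mm per row along the arc, jaws turning with it"
    from station import sensors
    s=sensors.sense(); p=s["position"][:2]-HUB[i]; a0=np.arctan2(p[1],p[0]); st(i)
    d([(*(HUB[i]+.085*np.array([np.cos(a0-t),np.sin(a0-t)])),z,s["eef_rot"][2]-np.degrees(t)) for t in step*np.arange(1,n+1)/85])
E
python3 -c "
from m import *
cw(0,4,12)"
```

```text
head 1 tool angle rel 0.2014 r 0.0849 F acw-tangent -4.57 Fr 1.17 Fz 1.50
t 13.20 pos [0.489  0.2094 0.0989] rot [-179.9   -0.2  -76.8] F [-2.88  3.74  1.5 ] gap 0.0299
[-3.9  0.7 -0.1] [-0.002 -0.003  0.047]
[-7.9  1.1 -0.1] [-0.002 -0.003  0.094]
[-11.9   1.3  -0.1] [-0.002 -0.003  0.141]
[-15.9   1.4  -0.1] [-0.002 -0.003  0.188]
[-19.9   1.2  -0.2] [-0.002 -0.003  0.235]
[-23.9   0.9  -0.2] [-0.002 -0.003  0.282]
[-27.9   0.4  -0.2] [-0.003 -0.003  0.329]
[-31.8  -0.3  -0.2] [-0.003 -0.003  0.376]
[-35.7  -1.2  -0.2] [-0.003 -0.002  0.424]
[-39.5  -2.3  -0.2] [-0.003 -0.002  0.471]
[-43.3  -3.5  -0.2] [-0.003 -0.002  0.518]
[-47.1  -5.   -0.2] [-0.003 -0.002  0.565]
```

>>> send_rows --targets '[{"linear": [-4,0.7,0],"turn": [0,0,0.05],"claw": 30},{"linear": [-8,1.1,0],"turn": [0,0,0.09],"claw": 30},{"linear": [-12,1.3,0],"turn": [0,0,0.14],"claw": 30},{"linear": [-16,1.4,0],"turn": [0,0,0.19],"claw": 30},{"linear": [-18,1.3,0],"turn": [0,0,0.21],"claw": 30},{"linear": [-20,1.2,0],"turn": [0,0,0.235],"claw": 30},{"linear": [-22,1,0],"turn": [0,0,0.26],"claw": 30},{"linear": [-24,0.9,0],"turn": [0,0,0.28],"claw": 30},{"linear": [-26,0.7,0],"turn": [0,0,0.305],"claw": 30},{"linear": [-28,0.4,0],"turn": [0,0,0.33],"claw": 30},{"linear": [-28,0.4,0],"turn": [0,0,0.33],"claw": 30}]'

```text
clock: 14.58
position: [0.4821, 0.2369, 0.0988]
eef_rot: [-179.8, -0.1, -95.7]
contact_force: [0.3, -0.8, 0.4]
finger_gap: 0.0301
```

```bash
python3 -c "
from m import *
cw(0,2,6)"
```

```text
head 1 tool angle rel -0.133 r 0.0851 F acw-tangent 0.77 Fr -0.24 Fz 0.45
t 14.57 pos [0.4821 0.2369 0.0988] rot [-1.798e+02 -1.000e-01 -9.570e+01] F [ 0.29 -0.75  0.45] gap 0.0301
[-2.   0.2 -0.2] [-0.003 -0.002  0.024]
[-4.   0.5 -0.2] [-0.003 -0.002  0.047]
[-6.   0.7 -0.2] [-0.003 -0.002  0.071]
[-7.9  0.9 -0.2] [-0.003 -0.002  0.094]
[-9.9  1.1 -0.2] [-0.003 -0.002  0.118]
[-11.9   1.1  -0.2] [-0.003 -0.002  0.141]
```

>>> send_rows --targets '[{"linear": [-1,0.1,0],"turn": [0,0,0.012],"claw": 30},{"linear": [-2,0.2,0],"turn": [0,0,0.024],"claw": 30},{"linear": [-3,0.4,0],"turn": [0,0,0.036],"claw": 30},{"linear": [-4,0.5,0],"turn": [0,0,0.047],"claw": 30},{"linear": [-4,0.5,0],"turn": [0,0,0.047],"claw": 30}]'

```text
clock: 15.2
position: [0.482, 0.241, 0.0988]
eef_rot: [-179.8, -0.1, -98.4]
contact_force: [-0.6, -0.3, 0.5]
finger_gap: 0.0295
```

>>> send_rows --targets '[{"linear": [-1,0.1,0],"turn": [0,0,0.012],"claw": 30},{"linear": [-2,0.2,0],"turn": [0,0,0.024],"claw": 30},{"linear": [-3,0.4,0],"turn": [0,0,0.036],"claw": 30},{"linear": [-3,0.4,0],"turn": [0,0,0.036],"claw": 30}]'

```text
clock: 15.7
position: [0.4819, 0.2441, 0.0988]
eef_rot: [-179.8, -0.1, -100.4]
contact_force: [-0.3, -0.6, 1.6]
finger_gap: 0.0301
```

>>> send_rows --targets '[{"linear": [-1,0.1,0],"turn": [0,0,0.012],"claw": 30},{"linear": [-2,0.2,0],"turn": [0,0,0.024],"claw": 30},{"linear": [-3,0.4,0],"turn": [0,0,0.036],"claw": 30},{"linear": [-3,0.4,0],"turn": [0,0,0.036],"claw": 30}]'

```text
clock: 16.2
position: [0.4821, 0.2474, 0.0988]
eef_rot: [-179.8, -0.1, -102.5]
contact_force: [-0.2, -0.7, -0.3]
finger_gap: 0.0299
```

```bash
python3 -c "
from m import *
cw(0,2,3)"
```

```text
head 1 tool angle rel -0.2565 r 0.0851 F acw-tangent 0.70 Fr 0.14 Fz -0.25
t 16.20 pos [0.4821 0.2474 0.0988] rot [-1.798e+02 -1.000e-01 -1.025e+02] F [-0.17 -0.69 -0.25] gap 0.0299
[-2.   0.2 -0.2] [-0.003 -0.002  0.024]
[-4.   0.5 -0.2] [-0.003 -0.002  0.047]
[-6.   0.7 -0.2] [-0.003 -0.002  0.071]
```

>>> send_rows --targets '[{"linear": [-1,0.1,0],"turn": [0,0,0.012],"claw": 30},{"linear": [-2,0.2,0],"turn": [0,0,0.024],"claw": 30},{"linear": [-3,0.4,0],"turn": [0,0,0.036],"claw": 30},{"linear": [-3,0.4,0],"turn": [0,0,0.036],"claw": 30}]'

```text
clock: 16.7
position: [0.4823, 0.2504, 0.0988]
eef_rot: [-179.8, -0.1, -104.6]
contact_force: [-0.8, -1.1, 0.5]
finger_gap: 0.03
```

>>> send_rows --targets '[{"linear": [-1,0.1,0],"turn": [0,0,0.012],"claw": 30},{"linear": [-2,0.2,0],"turn": [0,0,0.024],"claw": 30},{"linear": [-2,0.2,0],"turn": [0,0,0.024],"claw": 30}]'

```text
clock: 17.08
position: [0.4826, 0.2521, 0.0987]
eef_rot: [-179.8, -0.1, -106.0]
contact_force: [0.0, -2.8, 1.8]
finger_gap: 0.03
```

>>> send_rows --targets '[{"linear": [-1,0.1,0],"turn": [0,0,0.012],"claw": 30},{"linear": [-2,0.2,0],"turn": [0,0,0.024],"claw": 30},{"linear": [-2,0.2,0],"turn": [0,0,0.024],"claw": 30}]'

```text
clock: 17.45
position: [0.4829, 0.2539, 0.0987]
eef_rot: [-179.8, -0.1, -107.3]
contact_force: [-0.7, -3.5, 3.0]
finger_gap: 0.0302
```

```bash
python3 -c "
from m import *
cw(0,1.5,2)"
```

```text
head 1 tool angle rel -0.334 r 0.0848 F acw-tangent 3.60 Fr 0.27 Fz 3.01
t 17.45 pos [0.4829 0.2539 0.0987] rot [-1.798e+02 -1.000e-01 -1.073e+02] F [-0.73 -3.53  3.01] gap 0.0302
[-1.5  0.4 -0.3] [-0.003 -0.003  0.018]
[-2.9  0.6 -0.3] [-0.003 -0.002  0.035]
```

>>> send_rows --targets '[{"linear": [-1.5,0.3,0],"turn": [0,0,0.018],"claw": 30},{"linear": [-1.5,0.3,0],"turn": [0,0,0.018],"claw": 30},{"linear": [-1.5,0.3,0],"turn": [0,0,0.018],"claw": 30}]'

```text
clock: 17.82
position: [0.4831, 0.2552, 0.0987]
eef_rot: [-179.8, -0.2, -108.4]
contact_force: [-0.8, -4.4, 2.2]
finger_gap: 0.0302
```

```bash
python3 -c "
from m import *
st(0)
d([])"
```

```text
head 1 tool angle rel -0.3495 r 0.0848 F acw-tangent 4.46 Fr 0.20 Fz 2.23
t 17.82 pos [0.4831 0.2552 0.0987] rot [-179.8   -0.2 -108.4] F [-0.84 -4.38  2.23] gap 0.0302
```

>>> send_rows --targets '[{"linear": [2,0,0],"turn": [0,0,0],"claw": 30},{"linear": [5,0,0],"turn": [0,0,0],"claw": 30},{"linear": [9,0,0],"turn": [0,0,0],"claw": 30},{"linear": [10,0,-10],"turn": [0,0,0],"claw": 30},{"linear": [10,0,-40],"turn": [0,0,0],"claw": 30},{"linear": [10,0,-80],"turn": [0,0,0],"claw": 30},{"linear": [10,0,-80],"turn": [0,0,0],"claw": 30}]'

```text
clock: 18.7
position: [0.4817, 0.2478, 0.1826]
eef_rot: [-179.5, 0.2, -108.4]
contact_force: [-0.5, -0.3, -0.6]
finger_gap: 0.0302
```

Run:
```python
from m import *
d([(.4805,-.0175,.18,-91.7),(.4805,-.0175,.1,-91.7)])
```

```text
t 18.70 pos [0.4817 0.2478 0.1826] rot [-179.5    0.2 -108.4] F [-0.49 -0.29 -0.65] gap 0.0302
[252.2 -82.4   2.6] [-0.009  0.002 -0.291]
[252.4 -81.8  82.6] [-0.009  0.002 -0.291]
```

>>> send_rows --targets '[{"linear": [42,-14,0],"turn": [0,0,-0.05],"claw": 30},{"linear": [84,-28,0],"turn": [0,0,-0.1],"claw": 30},{"linear": [126,-41,0],"turn": [0,0,-0.15],"claw": 30},{"linear": [170,-55,0],"turn": [0,0,-0.2],"claw": 30},{"linear": [215,-70,0],"turn": [0,0,-0.25],"claw": 30},{"linear": [251,-82,0],"turn": [0,0,-0.29],"claw": 30},{"linear": [251,-82,0],"turn": [0,0,-0.29],"claw": 30},{"linear": [251,-82,20],"turn": [0,0,-0.29],"claw": 30},{"linear": [251,-82,45],"turn": [-0.009,0,-0.29],"claw": 30},{"linear": [251,-82,65],"turn": [-0.009,0,-0.29],"claw": 30},{"linear": [251,-82,82],"turn": [-0.009,0,-0.29],"claw": 30},{"linear": [251,-82,82],"turn": [-0.009,0,-0.29],"claw": 30}]'

```text
clock: 20.2
position: [0.4801, -0.0148, 0.0995]
eef_rot: [179.8, 0.2, -91.6]
contact_force: [0.3, 1.0, -0.6]
finger_gap: 0.03
```

Run:
```python
from m import *
cw(1,2,12)
```

```text
head 2 tool angle rel 0.0756 r 0.0829 F acw-tangent -1.02 Fr -0.37 Fz -0.60
t 20.20 pos [ 0.4801 -0.0148  0.0995] rot [179.8   0.2 -91.6] F [ 0.33  1.03 -0.6 ] gap 0.0300
[-1.8  2.2  0.5] [0.003 0.003 0.024]
[-3.8  2.3  0.5] [0.003 0.003 0.047]
[-5.8  2.3  0.5] [0.003 0.003 0.071]
[-7.8  2.3  0.5] [0.003 0.002 0.094]
[-9.8  2.2  0.5] [0.003 0.002 0.118]
[-11.8   2.1   0.5] [0.003 0.002 0.141]
[-13.8   1.9   0.5] [0.003 0.002 0.165]
[-15.8   1.7   0.5] [0.003 0.002 0.188]
[-17.8   1.5   0.5] [0.003 0.002 0.212]
[-19.8   1.2   0.5] [0.003 0.002 0.235]
[-21.8   0.8   0.5] [0.003 0.002 0.259]
[-23.7   0.5   0.5] [0.003 0.002 0.282]
```

>>> send_rows --targets '[{"linear": [-2,2,0],"turn": [0,0,0.024],"claw": 30},{"linear": [-4,2.3,0],"turn": [0,0,0.047],"claw": 30},{"linear": [-6,2.3,0],"turn": [0,0,0.07],"claw": 30},{"linear": [-8,2.3,0],"turn": [0,0,0.094],"claw": 30},{"linear": [-10,2.2,0],"turn": [0,0,0.118],"claw": 30},{"linear": [-12,2.1,0],"turn": [0,0,0.14],"claw": 30},{"linear": [-14,1.9,0],"turn": [0,0,0.165],"claw": 30},{"linear": [-16,1.7,0],"turn": [0,0,0.19],"claw": 30},{"linear": [-18,1.5,0],"turn": [0,0,0.21],"claw": 30},{"linear": [-20,1.2,0],"turn": [0,0,0.235],"claw": 30},{"linear": [-20,1.2,0],"turn": [0,0,0.235],"claw": 30}]'

```text
clock: 21.58
position: [0.4795, 0.0055, 0.0995]
eef_rot: [179.8, 0.1, -105.1]
contact_force: [-0.7, -0.6, 0.2]
finger_gap: 0.0298
```

>>> send_rows --targets '[{"linear": [-1,0.1,0],"turn": [0,0,0.012],"claw": 30},{"linear": [-2,0.2,0],"turn": [0,0,0.024],"claw": 30},{"linear": [-3,0.3,0],"turn": [0,0,0.036],"claw": 30},{"linear": [-3,0.3,0],"turn": [0,0,0.036],"claw": 30}]'

```text
clock: 22.08
position: [0.4799, 0.0085, 0.0995]
eef_rot: [179.8, 0.1, -107.2]
contact_force: [-0.2, -1.4, 1.1]
finger_gap: 0.0301
```

>>> send_rows --targets '[{"linear": [-1,0.1,0],"turn": [0,0,0.012],"claw": 30},{"linear": [-2,0.2,0],"turn": [0,0,0.024],"claw": 30},{"linear": [-2,0.2,0],"turn": [0,0,0.024],"claw": 30}]'

```text
clock: 22.45
position: [0.4803, 0.0106, 0.0995]
eef_rot: [179.8, 0.1, -108.6]
contact_force: [1.2, -0.6, 0.4]
finger_gap: 0.0298
```

Run:
```python
from m import *
cw(1,2,2)
```

```text
head 2 tool angle rel -0.2256 r 0.0854 F acw-tangent 0.27 Fr -1.26 Fz 0.38
t 22.45 pos [0.4803 0.0106 0.0995] rot [ 1.798e+02  1.000e-01 -1.086e+02] F [ 1.16 -0.58  0.38] gap 0.0298
[-2.  -0.3  0.5] [0.004 0.002 0.024]
[-4.  -0.3  0.5] [0.004 0.002 0.047]
```

>>> send_rows --targets '[{"linear": [-1,0,0],"turn": [0,0,0.012],"claw": 30},{"linear": [-2,-0.1,0],"turn": [0,0,0.024],"claw": 30},{"linear": [-3,-0.2,0],"turn": [0,0,0.036],"claw": 30},{"linear": [-3,-0.2,0],"turn": [0,0,0.036],"claw": 30}]'

```text
clock: 22.95
position: [0.4813, 0.0135, 0.0994]
eef_rot: [179.8, 0.1, -110.6]
contact_force: [-1.1, 0.7, 0.7]
finger_gap: 0.0299
```

>>> send_rows --targets '[{"linear": [-1,0.1,0],"turn": [0,0,0.012],"claw": 30},{"linear": [-2,0.1,0],"turn": [0,0,0.024],"claw": 30},{"linear": [-2,0.1,0],"turn": [0,0,0.024],"claw": 30}]'

```text
clock: 23.32
position: [0.482, 0.0156, 0.0994]
eef_rot: [179.8, 0.1, -112.0]
contact_force: [-0.6, 0.1, -0.2]
finger_gap: 0.0302
```

Run:
```python
from m import *
cw(1,2,4)
```

```text
head 2 tool angle rel -0.287 r 0.0853 F acw-tangent 0.07 Fr 0.65 Fz -0.16
t 23.32 pos [0.482  0.0156 0.0994] rot [ 1.798e+02  1.000e-01 -1.120e+02] F [-0.64  0.14 -0.16] gap 0.0302
[-2.  -0.2  0.4] [0.004 0.001 0.024]
[-4.  -0.1  0.4] [0.004 0.001 0.047]
[-6.  -0.1  0.4] [0.004 0.001 0.071]
[-8.  -0.1  0.5] [0.004 0.001 0.094]
```

>>> send_rows --targets '[{"linear": [-1,0,0],"turn": [0,0,0.012],"claw": 30},{"linear": [-2,0,0],"turn": [0,0,0.024],"claw": 30},{"linear": [-3,0,0],"turn": [0,0,0.036],"claw": 30},{"linear": [-3,0,0],"turn": [0,0,0.036],"claw": 30}]'

```text
clock: 23.82
position: [0.4831, 0.0185, 0.0994]
eef_rot: [179.8, 0.1, -114.0]
contact_force: [-1.4, -0.4, 0.8]
finger_gap: 0.0299
```

>>> send_rows --targets '[{"linear": [-1,0.1,0],"turn": [0,0,0.012],"claw": 30},{"linear": [-2,0.1,0],"turn": [0,0,0.024],"claw": 30},{"linear": [-2,0.1,0],"turn": [0,0,0.024],"claw": 30}]'

```text
clock: 24.2
position: [0.4838, 0.0205, 0.0994]
eef_rot: [179.8, 0.1, -115.4]
contact_force: [-0.5, -0.9, -0.6]
finger_gap: 0.0297
```

>>> send_rows --targets '[{"linear": [-1,0,0],"turn": [0,0,0.012],"claw": 30},{"linear": [-2,0,0],"turn": [0,0,0.024],"claw": 30},{"linear": [-3,0,0],"turn": [0,0,0.036],"claw": 30},{"linear": [-3,0,0],"turn": [0,0,0.036],"claw": 30}]'

```text
clock: 24.7
position: [0.4851, 0.0233, 0.0994]
eef_rot: [179.7, 0.1, -117.5]
contact_force: [-1.7, -0.8, -0.3]
finger_gap: 0.0297
```

Run:
```python
from m import *
cw(1,2,2)
```

```text
head 2 tool angle rel -0.3853 r 0.0851 F acw-tangent 1.42 Fr 1.25 Fz -0.28
t 24.70 pos [0.4851 0.0233 0.0994] rot [ 1.797e+02  1.000e-01 -1.175e+02] F [-1.72 -0.79 -0.28] gap 0.0297
[-2.  -0.   0.4] [0.004 0.001 0.024]
[-4.   0.   0.4] [0.004 0.001 0.047]
```

>>> send_rows --targets '[{"linear": [-1,0,0],"turn": [0,0,0.012],"claw": 30},{"linear": [-2,0,0],"turn": [0,0,0.024],"claw": 30},{"linear": [-2,0,0],"turn": [0,0,0.024],"claw": 30}]'

```text
clock: 25.08
position: [0.4861, 0.0252, 0.0994]
eef_rot: [179.7, 0.1, -118.9]
contact_force: [-0.6, -0.6, 0.6]
finger_gap: 0.0301
```

>>> send_rows --targets '[{"linear": [-1,0,0],"turn": [0,0,0.012],"claw": 30},{"linear": [-2,0,0],"turn": [0,0,0.024],"claw": 30},{"linear": [-2,0,0],"turn": [0,0,0.024],"claw": 30}]'

```text
clock: 25.45
position: [0.487, 0.0271, 0.0994]
eef_rot: [179.7, 0.0, -120.2]
contact_force: [-0.5, -0.5, -0.6]
finger_gap: 0.0299
```

Run:
```python
from m import *
from station import read_camera
cw(1,2,4)
c=read_camera("side"); u,v=map(int,proj(c,[.5,.02,.12])); print(u,v)
cv2.imwrite("pics/s3.png",cv2.resize(c["color"][v-50:v+40,u-60:u+60,::-1],None,fx=6,fy=6,interpolation=cv2.INTER_CUBIC))
```

```text
head 2 tool angle rel -0.435 r 0.085 F acw-tangent 0.63 Fr 0.20 Fz -0.56
t 25.45 pos [0.487  0.0271 0.0994] rot [ 179.7    0.  -120.2] F [-0.47 -0.47 -0.56] gap 0.0299
[-2.   0.1  0.4] [0.004 0.001 0.024]
[-4.   0.2  0.4] [0.004 0.001 0.047]
[-6.   0.2  0.4] [0.004 0.001 0.071]
[-8.   0.1  0.4] [0.004 0.001 0.094]
264 195
```

View pics/s3.png

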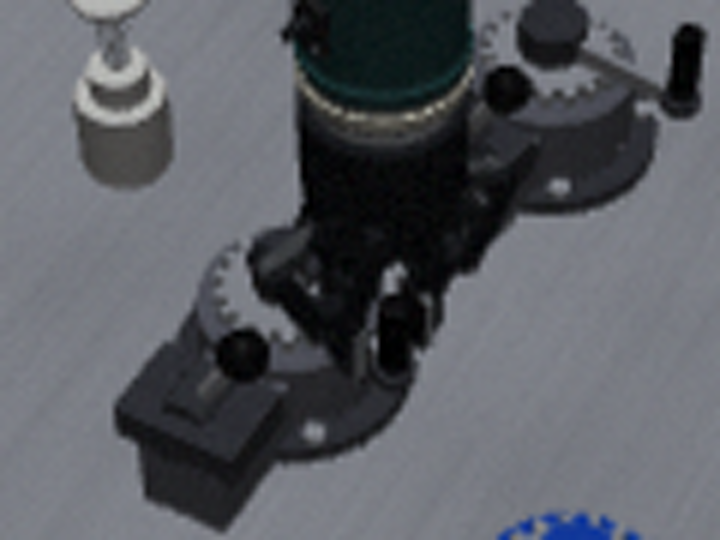

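The post is caged at (395,340), and the leading finger at (350,350) is still clear of the lever ball at (243,355). I continue.

>>> send_rows --targets '[{"linear": [-1,0,0],"turn": [0,0,0.012],"claw": 30},{"linear": [-2,0,0],"turn": [0,0,0.024],"claw": 30},{"linear": [-3,0,0],"turn": [0,0,0.036],"claw": 30},{"linear": [-3,0,0],"turn": [0,0,0.036],"claw": 30}]'

```text
clock: 26.0
position: [0.4886, 0.0298, 0.0994]
eef_rot: [179.7, 0.0, -122.3]
contact_force: [-0.5, -0.6, -0.2]
finger_gap: 0.0302
```

>>> send_rows --targets '[{"linear": [-1,0.1,0],"turn": [0,0,0.012],"claw": 30},{"linear": [-2,0.1,0],"turn": [0,0,0.024],"claw": 30},{"linear": [-2,0.1,0],"turn": [0,0,0.024],"claw": 30}]'

```text
clock: 26.38
position: [0.4896, 0.0316, 0.0994]
eef_rot: [179.7, 0.0, -123.7]
contact_force: [-0.9, -0.1, -0.4]
finger_gap: 0.0296
```

>>> send_rows --targets '[{"linear": [-1,0,0],"turn": [0,0,0.012],"claw": 30},{"linear": [-2,0.1,0],"turn": [0,0,0.024],"claw": 30},{"linear": [-3,0.1,0],"turn": [0,0,0.036],"claw": 30},{"linear": [-3,0.1,0],"turn": [0,0,0.036],"claw": 30}]'

```text
clock: 26.88
position: [0.4912, 0.0343, 0.0994]
eef_rot: [179.7, 0.0, -125.7]
contact_force: [-0.3, -0.2, -0.2]
finger_gap: 0.0302
```

Run:
```python
from m import *
cw(1,2,2)
```

```text
head 2 tool angle rel -0.5334 r 0.0849 F acw-tangent 0.30 Fr 0.13 Fz -0.23
t 26.88 pos [0.4912 0.0343 0.0994] rot [ 179.7    0.  -125.7] F [-0.27 -0.19 -0.23] gap 0.0302
[-2.   0.2  0.4] [0.004 0.    0.024]
[-4.   0.3  0.4] [0.004 0.    0.047]
```

>>> send_rows --targets '[{"linear": [-1,0.1,0],"turn": [0,0,0.012],"claw": 30},{"linear": [-2,0.2,0],"turn": [0,0,0.024],"claw": 30},{"linear": [-3,0.2,0],"turn": [0,0,0.036],"claw": 30},{"linear": [-3,0.2,0],"turn": [0,0,0.036],"claw": 30}]'

```text
clock: 27.38
position: [0.4929, 0.037, 0.0994]
eef_rot: [179.7, 0.0, -127.8]
contact_force: [-0.3, -1.2, -0.5]
finger_gap: 0.03
```

>>> send_rows --targets '[{"linear": [-1,0.1,0],"turn": [0,0,0.012],"claw": 30},{"linear": [-2,0.2,0],"turn": [0,0,0.024],"claw": 30},{"linear": [-2,0.2,0],"turn": [0,0,0.024],"claw": 30}]'

```text
clock: 27.75
position: [0.494, 0.0385, 0.0994]
eef_rot: [179.8, 0.0, -129.2]
contact_force: [-0.5, -1.9, -0.2]
finger_gap: 0.0299
```

>>> send_rows --targets '[{"linear": [-1,0.1,0],"turn": [0,0,0.012],"claw": 30},{"linear": [-2,0.2,0],"turn": [0,0,0.024],"claw": 30},{"linear": [-2,0.2,0],"turn": [0,0,0.024],"claw": 30}]'

```text
clock: 28.12
position: [0.4951, 0.0399, 0.0993]
eef_rot: [179.8, -0.0, -130.6]
contact_force: [0.5, -3.2, 0.0]
finger_gap: 0.0301
```

Run:
```python
from m import *
cw(1,1.5,1)
```

```text
head 2 tool angle rel -0.6134 r 0.0849 F acw-tangent 2.25 Fr -2.30 Fz 0.00
t 28.12 pos [0.4951 0.0399 0.0993] rot [ 179.8   -0.  -130.6] F [ 0.49 -3.18  0.  ] gap 0.0301
[-1.5  0.2  0.3] [ 0.004 -0.     0.018]
```

>>> send_rows --targets '[{"linear": [-1.5,0,0],"turn": [0,0,0.018],"claw": 30},{"linear": [-1.5,0,0],"turn": [0,0,0.018],"claw": 30},{"linear": [-1.5,0,0],"turn": [0,0,0.018],"claw": 30}]'

```text
clock: 28.5
position: [0.4959, 0.0409, 0.0993]
eef_rot: [179.8, -0.0, -131.6]
contact_force: [-1.1, -4.1, 0.1]
finger_gap: 0.0298
```

Run:
```python
from m import *
from station import read_camera
cw(1,1.5,1)
c=read_camera("side"); u,v=map(int,proj(c,[.5,.02,.12])); print(u,v)
cv2.imwrite("pics/s4.png",cv2.resize(c["color"][v-50:v+40,u-60:u+60,::-1],None,fx=6,fy=6,interpolation=cv2.INTER_CUBIC))
```

```text
head 2 tool angle rel -0.6286 r 0.0848 F acw-tangent 3.93 Fr -1.68 Fz 0.06
t 28.50 pos [0.4959 0.0409 0.0993] rot [ 179.8   -0.  -131.6] F [-1.08 -4.14  0.06] gap 0.0298
[-1.5  0.3  0.3] [ 0.004 -0.001  0.018]
264 195
```

View pics/s4.png

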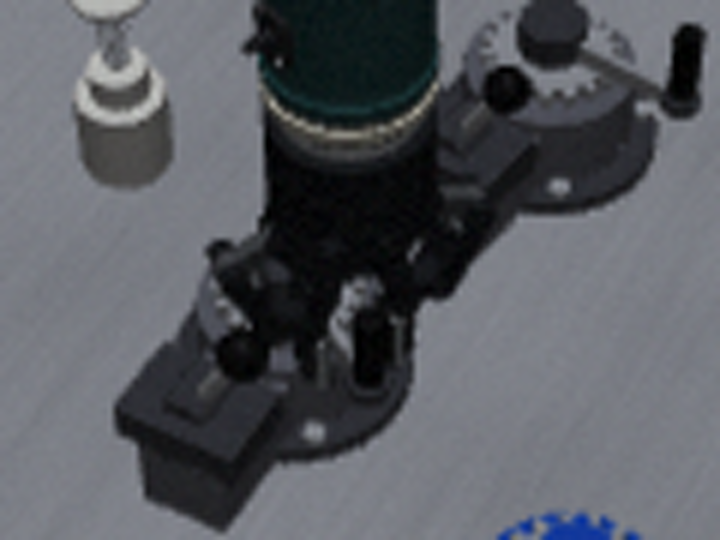

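The end is reached. The lever ball has not moved; it is still at (243,355). Head 2's play is about 0.55 rad. I retreat and do head 3.

>>> send_rows --targets '[{"linear": [2,0,0],"turn": [0,0,0],"claw": 30},{"linear": [5,0,0],"turn": [0,0,0],"claw": 30},{"linear": [9,0,0],"turn": [0,0,0],"claw": 30},{"linear": [10,0,-10],"turn": [0,0,0],"claw": 30},{"linear": [10,0,-40],"turn": [0,0,0],"claw": 30},{"linear": [10,0,-80],"turn": [0,0,0],"claw": 30},{"linear": [10,0,-80],"turn": [0,0,0],"claw": 30}]'

```text
clock: 29.42
position: [0.4921, 0.0339, 0.183]
eef_rot: [-180.0, 0.3, -131.6]
contact_force: [-0.2, 0.6, -0.3]
finger_gap: 0.0298
```

Run:
```python
from m import *
d([(.4365,-.2235,.18,-101),(.4365,-.2235,.1,-101)])
```

```text
t 29.43 pos [0.4921 0.0339 0.183 ] rot [-180.     0.3 -131.6] F [-0.16  0.62 -0.34] gap 0.0298
[ 229.4 -129.3    1.9] [-0.002  0.005 -0.534]
[ 229.8 -129.2   81.9] [-0.002  0.005 -0.534]
```

>>> send_rows --targets '[{"linear": [39,-22,0],"turn": [0,0,-0.1],"claw": 30},{"linear": [78,-44,0],"turn": [0,0,-0.2],"claw": 30},{"linear": [117,-66,0],"turn": [0,0,-0.3],"claw": 30},{"linear": [156,-88,0],"turn": [0,0,-0.4],"claw": 30},{"linear": [195,-110,0],"turn": [0,0,-0.5],"claw": 30},{"linear": [229,-129,0],"turn": [0,0,-0.534],"claw": 30},{"linear": [229,-129,0],"turn": [0,0,-0.534],"claw": 30},{"linear": [229.5,-129,20],"turn": [0,0,-0.534],"claw": 30},{"linear": [229.5,-129,45],"turn": [0,0.005,-0.534],"claw": 30},{"linear": [229.8,-129,65],"turn": [0,0.005,-0.534],"claw": 30},{"linear": [229.8,-129,82],"turn": [0,0.005,-0.534],"claw": 30},{"linear": [229.8,-129,82],"turn": [0,0.005,-0.534],"claw": 30}]'

```text
clock: 30.92
position: [0.4357, -0.2217, 0.0987]
eef_rot: [179.9, 0.0, -100.9]
contact_force: [-1.2, -0.0, -0.0]
finger_gap: 0.0298
```

Run:
```python
from m import *
cw(2,2,10)
```

```text
head 3 tool angle rel 0.0188 r 0.0861 F acw-tangent 0.17 Fr 1.17 Fz -0.00
t 30.93 pos [ 0.4357 -0.2217  0.0987] rot [ 179.9    0.  -100.9] F [-1.18 -0.02 -0.  ] gap 0.0298
[-2.1 -1.  -0.3] [0.001 0.001 0.024]
[-4.1 -0.9 -0.3] [0.001 0.001 0.047]
[-6.1 -0.9 -0.3] [0.001 0.    0.071]
[-8.1 -1.  -0.3] [0.001 0.    0.094]
[-10.1  -1.1  -0.3] [0.001 0.    0.118]
[-12.1  -1.2  -0.3] [0.001 0.    0.141]
[-14.   -1.4  -0.3] [0.001 0.    0.165]
[-16.   -1.6  -0.2] [0.001 0.    0.188]
[-18.   -1.9  -0.2] [0.001 0.    0.212]
[-20.   -2.2  -0.2] [0.001 0.    0.235]
```

>>> send_rows --targets '[{"linear": [-2,-1,0],"turn": [0,0,0.024],"claw": 30},{"linear": [-4,-1,0],"turn": [0,0,0.047],"claw": 30},{"linear": [-6,-1,0],"turn": [0,0,0.07],"claw": 30},{"linear": [-8,-1,0],"turn": [0,0,0.094],"claw": 30},{"linear": [-10,-1.1,0],"turn": [0,0,0.118],"claw": 30},{"linear": [-12,-1.2,0],"turn": [0,0,0.14],"claw": 30},{"linear": [-14,-1.4,0],"turn": [0,0,0.165],"claw": 30},{"linear": [-16,-1.6,0],"turn": [0,0,0.19],"claw": 30},{"linear": [-18,-1.9,0],"turn": [0,0,0.21],"claw": 30},{"linear": [-18,-1.9,0],"turn": [0,0,0.21],"claw": 30}]'

```text
clock: 32.17
position: [0.4409, -0.2042, 0.0987]
eef_rot: [179.9, 0.0, -112.9]
contact_force: [-0.4, -0.6, -0.0]
finger_gap: 0.0299
```

>>> send_rows --targets '[{"linear": [-1,0.1,0],"turn": [0,0,0.012],"claw": 30},{"linear": [-2,0.1,0],"turn": [0,0,0.024],"claw": 30},{"linear": [-3,0.2,0],"turn": [0,0,0.036],"claw": 30},{"linear": [-3,0.2,0],"turn": [0,0,0.036],"claw": 30}]'

```text
clock: 32.67
position: [0.442, -0.2012, 0.0987]
eef_rot: [179.9, 0.0, -115.0]
contact_force: [0.0, -0.6, -0.4]
finger_gap: 0.0299
```

>>> send_rows --targets '[{"linear": [-1,0.1,0],"turn": [0,0,0.012],"claw": 30},{"linear": [-2,0.1,0],"turn": [0,0,0.024],"claw": 30},{"linear": [-3,0.2,0],"turn": [0,0,0.036],"claw": 30},{"linear": [-3,0.2,0],"turn": [0,0,0.036],"claw": 30}]'

```text
clock: 33.17
position: [0.4431, -0.1985, 0.0988]
eef_rot: [179.9, 0.0, -117.1]
contact_force: [-0.4, -1.4, 0.3]
finger_gap: 0.0299
```

Run:
```python
from m import *
cw(2,2,2)
```

```text
head 3 tool angle rel -0.2674 r 0.0852 F acw-tangent 1.41 Fr -0.19 Fz 0.30
t 33.17 pos [ 0.4431 -0.1985  0.0988] rot [ 179.9    0.  -117.1] F [-0.39 -1.37  0.3 ] gap 0.0299
[-2.  -0.1 -0.2] [0.001 0.    0.024]
[-4.  -0.1 -0.2] [0.001 0.    0.047]
```

>>> send_rows --targets '[{"linear": [-1,0,0],"turn": [0,0,0.012],"claw": 30},{"linear": [-2,0,0],"turn": [0,0,0.024],"claw": 30},{"linear": [-2,0,0],"turn": [0,0,0.024],"claw": 30}]'

```text
clock: 33.55
position: [0.444, -0.1968, 0.0988]
eef_rot: [179.9, -0.0, -118.5]
contact_force: [-1.2, -1.8, 0.0]
finger_gap: 0.0299
```

>>> send_rows --targets '[{"linear": [-1,0.1,0],"turn": [0,0,0.012],"claw": 30},{"linear": [-2,0.1,0],"turn": [0,0,0.024],"claw": 30},{"linear": [-2,0.1,0],"turn": [0,0,0.024],"claw": 30}]'

```text
clock: 33.92
position: [0.4449, -0.1953, 0.0988]
eef_rot: [180.0, -0.0, -119.8]
contact_force: [0.6, -3.8, -0.4]
finger_gap: 0.0301
```

Run:
```python
from m import *
cw(2,2,1)
```

```text
head 3 tool angle rel -0.3102 r 0.0849 F acw-tangent 3.19 Fr -2.21 Fz -0.44
t 33.92 pos [ 0.4449 -0.1953  0.0988] rot [ 180.    -0.  -119.8] F [ 0.57 -3.84 -0.44] gap 0.0301
[-2.   0.1 -0.2] [ 0.001 -0.     0.024]
```

>>> send_rows --targets '[{"linear": [-1,0,0],"turn": [0,0,0.012],"claw": 30},{"linear": [-1,0,0],"turn": [0,0,0.012],"claw": 30},{"linear": [-1,0,0],"turn": [0,0,0.012],"claw": 30}]'

```text
clock: 34.3
position: [0.4453, -0.1945, 0.0988]
eef_rot: [180.0, -0.0, -120.5]
contact_force: [-0.9, -4.5, 0.1]
finger_gap: 0.03
```

Run:
```python
from m import *
st(2)
```

```text
head 3 tool angle rel -0.3205 r 0.0849 F acw-tangent 4.42 Fr -1.23 Fz 0.06
```

Plays: head 1 about 0.29, head 2 about 0.55–0.58, head 3 about 0.22 rad. Head 2 (the middle one) is worn. I retreat and go for its lever.

>>> send_rows --targets '[{"linear": [2,0,0],"turn": [0,0,0],"claw": 30},{"linear": [5,0,0],"turn": [0,0,0],"claw": 30},{"linear": [9,0,0],"turn": [0,0,0],"claw": 30},{"linear": [10,0,-10],"turn": [0,0,0],"claw": 30},{"linear": [10,0,-40],"turn": [0,0,0],"claw": 30},{"linear": [10,0,-80],"turn": [0,0,0],"claw": 30},{"linear": [10,0,-90],"turn": [0,0,0],"claw": 30},{"linear": [10,0,-90],"turn": [0,0,0],"claw": 30}]'

```text
clock: 35.3
position: [0.4407, -0.203, 0.1895]
eef_rot: [-180.0, -0.0, -120.5]
contact_force: [0.3, -1.5, -0.2]
finger_gap: 0.0299
```

Run:
```python
from m import *
d([(.496,.079,.19,-91.7)])
```

```text
t 35.30 pos [ 0.4407 -0.203   0.1895] rot [-180.    -0.  -120.5] F [ 0.28 -1.48 -0.15] gap 0.0299
[-271.1   95.6   -0.6] [-0.001 -0.    -0.503]
```

>>> send_rows --targets '[{"linear": [-40,14,0],"turn": [0,0,-0.07],"claw": 0},{"linear": [-80,28,0],"turn": [0,0,-0.15],"claw": 0},{"linear": [-120,42,0],"turn": [0,0,-0.22],"claw": 0},{"linear": [-160,56,0],"turn": [0,0,-0.3],"claw": 0},{"linear": [-200,71,0],"turn": [0,0,-0.37],"claw": 0},{"linear": [-240,85,0],"turn": [0,0,-0.45],"claw": 0},{"linear": [-271,95.6,0],"turn": [0,0,-0.503],"claw": 0},{"linear": [-271,95.6,0],"turn": [0,0,-0.503],"claw": 0},{"linear": [-271,95.6,0],"turn": [0,0,-0.503],"claw": 0}]'

```text
clock: 36.42
position: [0.4951, 0.0782, 0.1882]
eef_rot: [179.9, -0.1, -91.7]
contact_force: [1.1, -0.8, -1.1]
finger_gap: -0.0003
```

Run:
```python
from m import *
from station import read_camera
d([(.496,.079,.11,-91.7),(.566,.077,.11,-91.7)])
c=read_camera("side"); np.savez("side5.npz",**c); u,v=map(int,proj(c,[.52,.06,.12])); print(u,v)
cv2.imwrite("pics/s5.png",cv2.resize(c["color"][v-55:v+45,u-65:u+65,::-1],None,fx=6,fy=6,interpolation=cv2.INTER_CUBIC))
```

```text
t 36.42 pos [0.4951 0.0782 0.1882] rot [ 1.799e+02 -1.000e-01 -9.170e+01] F [ 1.12 -0.84 -1.08] gap -0.0003
[-0.9 -1.1 78.2] [ 0.002 -0.001 -0.001]
[ -1.  -71.1  78.1] [ 0.002 -0.001 -0.001]
251 202
```

View pics/s5.png

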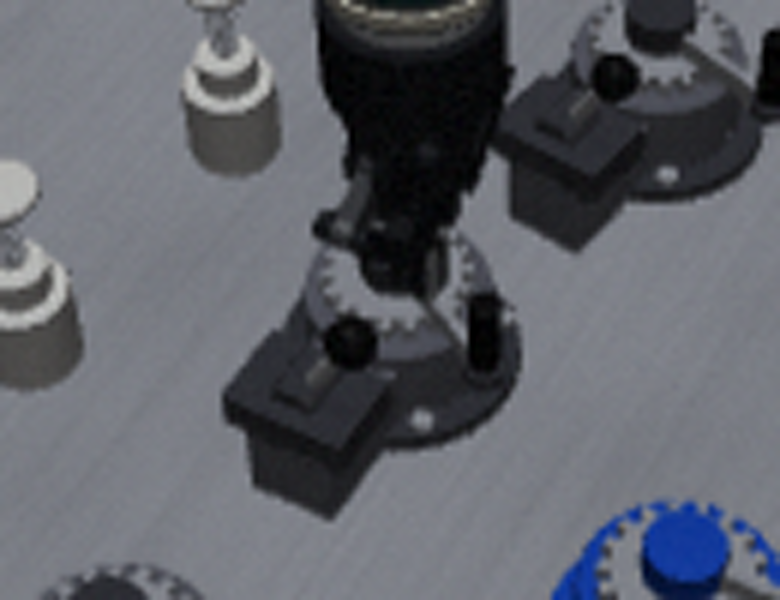

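Head 2's arm is still at the clockwise end (post at (485,335)) and its lever ball is at (350,343), in service. I descend with closed fingers on its -x side.

>>> send_rows --targets '[{"linear": [-1,-1,20],"turn": [0,0,0],"claw": 0},{"linear": [-1,-1,40],"turn": [0,0,0],"claw": 0},{"linear": [-1,-1,55],"turn": [0,0,0],"claw": 0},{"linear": [-1,-1,67],"turn": [0,0,0],"claw": 0},{"linear": [-1,-1,77],"turn": [0,0,0],"claw": 0},{"linear": [-1,-1,77],"turn": [0,0,0],"claw": 0}]'

```text
clock: 37.22
position: [0.4958, 0.0785, 0.1109]
eef_rot: [179.8, -0.1, -91.8]
contact_force: [0.3, 1.2, -0.1]
finger_gap: -0.0001
```

>>> send_rows --targets '[{"linear": [0,-7,0],"turn": [0,0,0],"claw": 0},{"linear": [0,-14,0],"turn": [0,0,0],"claw": 0},{"linear": [0,-21,0],"turn": [0,0,0],"claw": 0},{"linear": [0,-28,0],"turn": [0,0,0],"claw": 0},{"linear": [0,-35,0],"turn": [0,0,0],"claw": 0},{"linear": [0,-42,0],"turn": [0,0,0],"claw": 0},{"linear": [0,-49,0],"turn": [0,0,0],"claw": 0},{"linear": [0,-56,0],"turn": [0,0,0],"claw": 0},{"linear": [0,-60,0],"turn": [0,0,0],"claw": 0},{"linear": [0,-64,0],"turn": [0,0,0],"claw": 0},{"linear": [0,-64,0],"turn": [0,0,0],"claw": 0}]'

```text
clock: 38.6
position: [0.5601, 0.0764, 0.1106]
eef_rot: [179.9, -0.1, -91.8]
contact_force: [0.0, -0.1, 0.0]
finger_gap: -0.0002
```

Continue gently, 3 mm at a time, to the stop.

>>> send_rows --targets '[{"linear": [0,-2,0],"turn": [0,0,0],"claw": 0},{"linear": [0,-4,0],"turn": [0,0,0],"claw": 0},{"linear": [0,-5,0],"turn": [0,0,0],"claw": 0},{"linear": [0,-6,0],"turn": [0,0,0],"claw": 0},{"linear": [0,-6,0],"turn": [0,0,0],"claw": 0}]'

```text
clock: 39.22
position: [0.5661, 0.0761, 0.1106]
eef_rot: [179.9, -0.1, -91.8]
contact_force: [-0.8, -0.7, -0.5]
finger_gap: -0.0001
```

>>> send_rows --targets '[{"linear": [0,-1,0],"turn": [0,0,0],"claw": 0},{"linear": [0,-2,0],"turn": [0,0,0],"claw": 0},{"linear": [0,-3,0],"turn": [0,0,0],"claw": 0},{"linear": [0,-3,0],"turn": [0,0,0],"claw": 0}]'

```text
clock: 39.72
position: [0.569, 0.076, 0.1105]
eef_rot: [179.9, -0.1, -91.8]
contact_force: [-2.3, -0.7, -0.0]
finger_gap: 0.0001
```

>>> send_rows --targets '[{"linear": [0,-1,0],"turn": [0,0,0],"claw": 0},{"linear": [0,-2,0],"turn": [0,0,0],"claw": 0},{"linear": [0,-2,0],"turn": [0,0,0],"claw": 0}]'

```text
clock: 40.1
position: [0.5693, 0.076, 0.1103]
eef_rot: [179.6, -0.1, -91.8]
contact_force: [-7.5, 0.6, 3.0]
finger_gap: -0.0001
```

The stop is reached at 7.5 N. I back off, lift and clear away to check.

>>> send_rows --targets '[{"linear": [0,5,0],"turn": [0,0,0],"claw": 0},{"linear": [0,15,0],"turn": [0,0,0],"claw": 0},{"linear": [0,28,0],"turn": [0,0,0],"claw": 0},{"linear": [0,40,-10],"turn": [0,0,0],"claw": 0},{"linear": [0,45,-40],"turn": [0,0,0],"claw": 0},{"linear": [0,45,-80],"turn": [0,0,0],"claw": 0},{"linear": [0,45,-120],"turn": [0,0,0],"claw": 0},{"linear": [0,45,-140],"turn": [0,0,0],"claw": 0}]'

```text
clock: 41.1
position: [0.5257, 0.078, 0.2539]
eef_rot: [179.9, -0.1, -91.8]
contact_force: [-0.1, 0.3, -0.6]
finger_gap: -0.0002
```

>>> send_rows --targets '[{"linear": [40,0,0],"turn": [0,0,0],"claw": 0},{"linear": [85,0,0],"turn": [0,0,0],"claw": 0},{"linear": [130,0,0],"turn": [0,0,0],"claw": 0},{"linear": [175,5,0],"turn": [0,0,0],"claw": 0},{"linear": [220,15,0],"turn": [0,0,0],"claw": 0},{"linear": [265,30,0],"turn": [0,0,0],"claw": 0},{"linear": [310,45,0],"turn": [0,0,0],"claw": 0},{"linear": [355,65,0],"turn": [0,0,0],"claw": 0},{"linear": [400,85,0],"turn": [0,0,0],"claw": 0},{"linear": [440,105,0],"turn": [0,0,0],"claw": 0},{"linear": [480,125,0],"turn": [0,0,0],"claw": 0},{"linear": [480,125,0],"turn": [0,0,0],"claw": 0}]'

```text
clock: 42.6
position: [0.3828, -0.401, 0.2557]
eef_rot: [179.9, -0.2, -92.2]
contact_force: [0.9, 0.6, -0.3]
finger_gap: 0.0002
```

Run:
```python
from m import *
from station import read_camera
d([])
c=read_camera("top"); np.savez("top9.npz",**c)
cv2.imwrite("pics/t9.png",cv2.resize(c["color"][105:225,140:380,::-1],None,fx=3.33,fy=3.33,interpolation=cv2.INTER_CUBIC))
c0=dict(np.load("top0.npz"))
Z=c["z_map"]-c0["z_map"]; 
for (a,b,e,f) in ((110,140,225,300),(120,152,340,375),(130,160,150,190)):
    q=Z[a:b,e:f]; print((abs(q)>.01).sum(), np.abs(c["color"].astype(int)-c0["color"])[a:b,e:f].max(2).__gt__(40).sum())
P=cloud(c)
for i,h in enumerate(HUB):
    m=(P[...,2]>.12)&(P[...,2]<.15)&(np.hypot(P[...,0]-h[0],P[...,1]-h[1])<.13)
    n,l,s,ce=cv2.connectedComponentsWithStats(m.astype(np.uint8))
    for k in range(1,n):
        if s[k,4]<6: continue
        p=ray(c,*ce[k],.13)[:2]-h; a=(np.arctan2(p[1],p[0])-YAW[i])%(2*np.pi)-np.pi
        print(i+1,ce[k].round(1),s[k,4],"drive xy",(R.from_euler('z',-YAW[i]).apply([*p,0])[:2]*1000).round(0),"r",np.hypot(*p).round(4),"swing",a.round(3))
```

```text
t 42.60 pos [ 0.3828 -0.401   0.2557] rot [179.9  -0.2 -92.2] F [ 0.93  0.62 -0.34] gap 0.0002
142 0
79 0
107 0
1 [169.1 185. ] 42 drive xy [-29.  88.] r 0.093 swing -1.256
1 [192.5 195. ] 16 drive xy [-81.  15.] r 0.0829 swing -0.186
2 [238.7 163.1] 43 drive xy [28. 89.] r 0.0936 swing -1.876
2 [252.5 192. ] 16 drive xy [-73.  39.] r 0.0832 swing -0.491
3 [301.9 186.9] 41 drive xy [-29.  87.] r 0.0916 swing -1.252
3 [320.4 204.6] 16 drive xy [-82.  15.] r 0.0831 swing -0.183
```

View pics/t9.png

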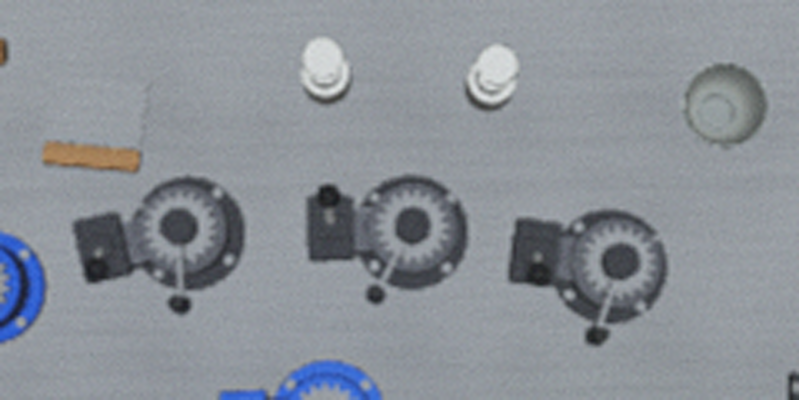

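Run:
```python
from m import *
c=dict(np.load("top9.npz")); c0=dict(np.load("top0.npz"))
for i,(p,p0) in enumerate(zip([(193.5,196),(252.5,193),(319,205.5)],[(198,195.5),(263.8,195.8),(322.6,206.4)])):
    o=[]
    for cc,q in((c0,p0),(c,p)):
        x=ray(cc,*blob(cc,*q,5,110),.125)[:2]-HUB[i]; o.append(((np.arctan2(x[1],x[0])-YAW[i])%(2*np.pi)-np.pi).round(3)); r=np.hypot(*x)
    print(i+1,o,r.round(4))
```

```text
1 [np.float64(0.024), np.float64(-0.151)] 0.0865
2 [np.float64(-0.018), np.float64(-0.478)] 0.0869
3 [np.float64(-0.099), np.float64(-0.24)] 0.0875
```

Run:
```python
from m import *
from station import read_camera
c0=dict(np.load("side0.npz")); c=read_camera("side"); t0=dict(np.load("top0.npz"));t=dict(np.load("top9.npz"))
for i,h in enumerate(HUB):
    for n,cc in (("side0",c0),("side9",c),("top0",t0),("top9",t)):
        P=cloud(cc); dd=np.hypot(P[...,0]-h[0],P[...,1]-h[1])
        m=(P[...,2]>.105)&(P[...,2]<.15)&(dd<.1)&(dd>.065)&((P[...,:2]-h)@[-1,0]>.05)
        b=(P[...,2]>.085)&(P[...,2]<.1)&(dd<.022); bc=P[b].mean(0)[:2]
        p=P[m].mean(0)[:2]; x=p-h; y=p-bc
        f=lambda x:((np.arctan2(x[1],x[0])-YAW[i])%(2*np.pi)-np.pi).round(3)
        print(i+1,n,m.sum(),p.round(4),"swing",f(x),"boss",bc.round(4),f(y))
```

```text
1 side0 76 [0.4897 0.2528] swing -0.332 boss [0.565  0.2446] -0.314
1 side9 73 [0.4886 0.2654] swing -0.484 boss [0.5653 0.2448] -0.468
1 top0 30 [0.4965 0.2631] swing -0.482 boss [0.5679 0.2429] -0.48
1 top9 29 [0.4931 0.2651] swing -0.495 boss [0.5681 0.2428] -0.493
2 side0 42 [ 0.4761 -0.0059] swing -0.029 boss [ 0.5612 -0.0093] -0.01
2 side9 44 [0.4869 0.0331] swing -0.495 boss [ 0.561  -0.0091] -0.487
2 top0 20 [ 0.4797 -0.0093] swing 0.01 boss [ 0.5642 -0.0117] 0.002
2 top9 17 [0.4904 0.0302] swing -0.485 boss [ 0.5637 -0.0115] -0.487
3 side0 40 [ 0.4354 -0.2152] swing -0.055 boss [ 0.5186 -0.2325] -0.054
3 side9 38 [ 0.4384 -0.2025] swing -0.203 boss [ 0.5191 -0.2317] -0.197
3 top0 18 [ 0.4391 -0.2175] swing -0.037 boss [ 0.5217 -0.2352] -0.061
3 top9 21 [ 0.4417 -0.205 ] swing -0.19 boss [ 0.5213 -0.2345] -0.206
```

Run:
```python
from m import *
from station import read_camera
c0=dict(np.load("side0.npz")); c=read_camera("side"); t0=dict(np.load("top0.npz"));t=dict(np.load("top9.npz"))
h=HUB[0]
for n,cc in (("side0",c0),("side9",c),("top0",t0),("top9",t)):
        P=cloud(cc); dd=np.hypot(P[...,0]-h[0],P[...,1]-h[1])
        m=(P[...,2]>.105)&(P[...,2]<.15)&(dd<.1)&(dd>.065)&((P[...,:2]-h)@[-1,0]>.05)&(P[...,1]<.275)
        x=P[m].mean(0)[:2]-h
        print(n,m.sum(),P[m].mean(0).round(4),((np.arctan2(x[1],x[0])-YAW[0])%(2*np.pi)-np.pi).round(3))
```

```text
side0 56 [0.4816 0.2283 0.1217] -0.035
side9 50 [0.4798 0.2443 0.1232] -0.22
top0 18 [0.4849 0.2251 0.1293] 0.009
top9 20 [0.4839 0.2402 0.1278] -0.171
```

```bash
python3 -c "
from station import job,sensors
print(sensors.sense()['clock'],job.finish_job())"
```

```text
the job is handed in; nothing more can be done
42.75 None
```

I found the worn drive and pushed over its isolator lever. It is the middle of the three grey drives, with its hub near x 0.563, y -0.011. I handed the job in at 42.75 s.

**What I did:** I eased all three arms to the anticlockwise end first, then swung each one clockwise until the gears resisted. I stopped each time at about 4 to 6 N at the wrist, well short of forcing. I then pushed the middle drive's lever over to its stop (7.5 N) and moved the gripper clear.

| Drive | Free play felt (rad) |
|---|---|
| Left | about 0.29 |
| Middle | about 0.57 |
| Right | about 0.22 |

**Last checks:**
- **Levers:** the middle ball is at drive x +28 mm (isolated). The other two are at -29 mm (in service).
- **Arms:** all three posts rest within about 2 mm of the clockwise ends I felt, averaged over both cameras.
- **Bystanders:** the colour image around the presses, the bowl and the scraper did not change. The depth image differed by over 1 cm at 79 to 142 pixels in each area, which I took as noise.

**Disagreements:** the left post's angle came out at -0.17 from the top camera and -0.22 from the side camera, against -0.22 by feel. A colour-only check from the top camera gave -0.15 for the left post and -0.24 for the right, against -0.19 by feel. I put this down to calibration and pixel size, and did not push those arms again. The left drive's 0.29 rad is also above the nominal 0.2, but far below the middle one.

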